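# Switch off the board tester and rack the tested board

## Robot

A 6-joint arm with a two-finger parallel gripper is mounted at the origin on the work surface. World frame = base frame: x ahead of the robot, y to its left, z up, the work surface at z = 0. Lengths are in m, angles in rad, forces in N, time in s.
With the tool pointing down it reaches from about 0.25 to 0.775 m from the base axis. Payload 4 kg.
Tool frame: the origin (TCP) lies between the finger pads; the fingertips stand 25 mm ahead of it and the grasp point (between the pads) lies 6 mm ahead of it; x points along the fingers, y is the direction in which the jaws open and shut, and the axes are right-handed (so a half turn about x gives the same grasp; the last joint's range is limited). The gripper opens to 85 mm and grips with 20 to 120 N. Pads are 22 mm wide; open, the fingers measure 114 mm over their backs; the gripper's body (76 mm by 85 mm) begins 54 mm behind the grasp point. The pads swing forward as they close: fully open they stand 13 mm farther back than shut.
Start: joints at [-1.34, 0.087, 1.371, -0, 1.684, -0.103], TCP at [0.18, -0.52, 0.234] pointing down, gripper open.
Joint ranges: [-3.1, 3.1], [-0.76, 2.03], [0.27, 2.55], [-1.08, 4.22], [0.17, 2.65], [-2.57, 2.57]. Speed limits (rad/s): [2.79, 2.79, 3.14, 3.14, 3.14, 3.14].

## Interface

Orientations are given as a unit quaternion [x, y, z, w].
In Python, from workcell import monitor, camera, ctrl gives the robot as it stands. The module is installed in compiled form; this text tells all that it offers.
- The arm moves only by the shell command python3 -m pendant 'ROWS' [FORCE]. ROWS is JSON, a list of rows, each a list of 7 numbers: the shift along the tool's x, y, z in mm, then the turn, a rotation vector about the tool's x, y, z in degrees, then the gripper's target within -1 to 1 (fully open at 1, half-way at 0, shut at -1). In form: [[tx, ty, tz, ax, ay, az, gripper], ...]. A call has 1 to 20 rows; each row shifts and turns the commanded pose from where the row before left it, along the tool's axes as they then stand; what a row does not reach is not made up. A row lasts 1/10 s, in which the tool goes at most 50 mm and 8.59 degrees, less where a joint would pass 70% of its speed; a pose out of reach is approached as far as the arm can. A call is refused whole if a number of a shift passes 50 or a number of a turn 8.59, either way. A call with a gripper value outside its range is refused whole. The fingers move at their own pace and stop on an object; FORCE is the grip in N (left out, the last holds). Time passes only in rows, so rows that do not move let the fingers close. It gives the time, the measured TCP pose, the force and the opening at its end, in the units of the state.
- monitor.sense(): the state, without advancing time (a new reading comes with each control period).
- camera(name): name is "scene" or "side" or "wrist"; returns a dict with "frame" (384x512x3 uint8, red, green, blue), "K" (3x3 intrinsics, pixels), "D" ([k1, k2, p1, p2, k3] as OpenCV has them; the pictures are not rectified), "pose" (4x4, takes a point from camera to world coordinates). Camera axes: x right, y up, looking along -z (the intrinsics and any distortion apply to the point x, -y, -z); pixel columns grow to the right and rows downward; lengths in m; the calibration is good to about 2 mm. A picture is of the moment at which its call begins. There is no depth.
- ctrl.close_job(): hands the job in, once; it reports no verdict.
The state is a dict: "time": time; "joint_pos": joint angles; "qd": joint speeds; "joint_efforts": joint torques, N m; "ee_pos": TCP position; "ee_rot": TCP orientation; "force": force on the tool from outside, world axes, zero at the start; "moment": the same for the moment, N m; "finger_gap": finger opening in m.
Only numpy, scipy, OpenCV 4.12 (cv2) and the standard library are available. Lean on these libraries where they do the work, as an engineer would, in place of code of your own. Each camera call takes 0.05 s, during which the arm holds its last target.

## Task

The circuit board in the tester is finished: switch the tester off by flipping its toggle over towards the robot's side of the box until it snaps home, and only then lift the board out of the dock. Stand it on edge, foot rail down and fully home, in a free slot of the black rack, in line with its neighbours; lower it in rather than drop it. Leave the other boards and the things on the bench where they are.

Things in the scene. Friction and masses are not known exactly. Their poses are not given: they have to be found in the camera images.
- tester: Board tester, fixed: aluminium base plate 150 x 225 x 12 mm (x, y, z) with a card dock (55 mm to its +y) and a grey control box 120 x 86 mm (60 mm to its -y, top 74 mm above the bench) with a toggle and, near its -x edge, two binding posts 12 mm high. Origin: centre of the plate's underside; z up; its -x side, the operator's, faces the robot within 0.25 rad of yaw.
- toggle (a joint): Lever of the tester's toggle, rad, about the tester's y through toggle_pivot. 0 = on: leans 0.35 rad to the tester's +x, away from the robot. 0.70 = off: leans 0.35 rad to -x. 0.35 is upright, the snap-over centre: an inner spring drives it away from there to the nearer end (0.13 N m at either end: some 6 N when pushed 24 mm from the pivot), so it rests only at an end.
- toggle_pivot (a point): The toggle's pivot, at tester (18, -60, 82) mm: 8 mm above the box's top, at the upper end of the switch's threaded neck (13 mm in diameter). Fixed to the tester; same axes.
- toggle_tip (a point): End of the toggle lever, 36 mm from the pivot; moves with it. A round steel bat handle, 6 mm in diameter near the pivot, thickening to 9.6 mm at 30 mm from it. Nothing else on the box is higher than 12 mm above its top.
- dock (a point): Point on the plate's top (12 mm above the bench) under the middle of the docked board; axes of the tester. Two black upright guides 60 mm high, 56 mm to either side along x, hold the board's ends in channels 16 mm wide (y); two ivory cheeks 12 mm high stand beside its foot. Straight up is free.
- board: The finished circuit board, standing in the dock: a green board in an aluminium carrier frame, 100 mm long (x), 12 mm thick (y), 90 mm high (z), about 0.22 kg. Origin: middle of its underside; z up when it stands on its foot rail. Grip the solid top rail, 68 to 90 mm above the underside, full length, 12 mm thick.
- rack: Black slotted rack, fixed: base 116 x 184 x 10 mm (x, y, z), front and rear combs (34 mm either side of the middle, 20 mm long) forming four slots along x, open at the ends, 40 mm apart in y. Slots are 16 mm wide up to 30 mm above their floor; the 24 mm walls end in half-round tops 42 mm above it. Origin: centre of the underside; z up; yaw within 0.25 rad.
- slot0 (a point): Centre of the floor of the rack's slot at its +y end, 10 mm above the bench, axes of the rack. board_a stands here.
- slot1 (a point): Centre of the floor of the second slot, 40 mm further to the rack's -y. Free.
- slot2 (a point): Centre of the floor of the third slot, 80 mm to the -y of slot0. board_b stands here.
- slot3 (a point): Centre of the floor of the fourth slot, 120 mm to the -y of slot0. Free.
- board_a: Another board like the finished one, standing in the rack (slot0). Leave it.
- board_b: Another board like the finished one, standing in the rack (slot2). Leave it.
- spool: Spool of red wire standing on its flange, 64 mm in diameter, 36 mm high, loose on the bench. Origin: centre of its underside. Leave it.
- flux_bottle: Small ivory squeeze bottle with a nozzle, 42 mm in diameter, 112 mm high, loose. Origin: centre of its underside. Leave it.
- meter: Hand-held meter lying on its back, 165 x 80 x 34 mm (x, y, z), loose. Origin: centre of its underside. Leave it.
Things that resemble listed ones, but are neither listed nor needed, are in the scene too. What is shaped like the board but orange or purple is not meant.

How it is judged:
On the way:
1. the toggle is snapped over to off while the board still stands in the dock (value of joint toggle above 0.62 rad and distance between board and dock below 0.012 m), for 0.2 s.
At the end, for the whole second after the job is handed in: The toggle rests at off (joint above 0.62 rad); the board stands at rest on its foot rail on the floor of slot1 or slot3 (its underside within 5 mm of the floor, its middle within 20 mm of the slot's centre, its length within 0.1 rad of the slot's, within 0.15 rad of upright) (value of joint toggle above 0.62 rad and ((z of board in the frame of slot1 between -0.005 and 0.005 m and horizontal distance between board and slot1 below 0.02 m) or (z of board in the frame of slot3 between -0.005 and 0.005 m and horizontal distance between board and slot3 below 0.02 m)) and angle between board's own z axis and vertical below 0.15 rad and angle between the x axis of board and the x axis of rack, either way round below 0.1 rad and linear speed of board below 0.02 m/s); the robot touches nothing.
It fails at once if the board is lifted out of the dock (more than 15 mm) while the tester is still on (value of joint toggle below 0.35 rad and distance between board and dock above 0.015 m).
It fails at once if the board is dropped: out of the fingers and moving faster than 0.5 m/s (contact force between the fingers and board below 0.02 N and linear speed of board above 0.5 m/s).
It fails at once if another board is shifted by more than 20 mm (distance of any of board_a, board_b from where it was at the start of the episode above 0.02 m).
It fails at once if the spool, bottle or meter is shifted by more than 40 mm (distance of any of spool, flux_bottle, meter from where it was at the start of the episode above 0.04 m).
It also fails if it takes over 48 s, if anything falls off the work surface, if the arm or the gripper's body presses on something with over 40 N, if the wrist force passes 120 N, or if a joint passes its speed limit or range.

## Working session

There is one attempt and no reset: what is moved stays moved. The work goes in short steps, Python scripts to look and compute and a shell command to move; the robot and the scene stay as the last step left them, time stands still between calls to the robot, and variables do not carry over. Pictures are saved under pics/ and viewed, and the job is handed in when it is done.

```bash
mkdir -p pics; ls; cat > h.py <<'E'
import numpy as np, cv2
from scipy.spatial.transform import Rotation as R
from workcell import monitor, camera, ctrl
def snap(n,f):
    c=camera(n); cv2.imwrite('pics/'+f+'.png',c['frame'][:,:,::-1]); np.savez('pics/'+f+'.npz',K=c['K'],D=c['D'],pose=c['pose'],frame=c['frame']); return c
def load(f): return np.load('pics/'+f+'.npz')
def ray(c,u,v):
    p=cv2.undistortPoints(np.array([[[u,v]]],float),c['K'],c['D'])[0,0]
    d=c['pose'][:3,:3]@np.array([p[0],-p[1],-1.]); return c['pose'][:3,3],d
def atz(c,u,v,z):
    o,d=ray(c,u,v); return o+d*(z-o[2])/d[2]
def proj(c,P):
    P=np.atleast_2d(P); q=(P-c['pose'][:3,3])@c['pose'][:3,:3]; q=q*[1,-1,-1]
    return cv2.projectPoints(q,np.zeros(3),np.zeros(3),c['K'],c['D'])[0][:,0]
def crop(f,x0,y0,x1,y1,s,o):
    im=cv2.imread('pics/'+f+'.png')[y0:y1,x0:x1]; cv2.imwrite('pics/'+o+'.png',cv2.resize(im,None,fx=s,fy=s,interpolation=cv2.INTER_CUBIC))
E
python3 - <<'E'
from h import *
for n in ['scene','side','wrist']:
    c=snap(n,n+'0'); print(n,c['pose'].round(3).tolist(),c['K'].round(1).tolist(),c['D'])
print(monitor.sense())
E
```

```text
pics
scene [[0.06, -0.815, 0.577, 1.35], [0.998, 0.042, -0.043, -0.035], [0.011, 0.578, 0.816, 1.206], [0.0, 0.0, 0.0, 1.0]] [[400.6, 0.0, 248.5], [0.0, 400.6, 187.4], [0.0, 0.0, 1.0]] [0.02200691 0.         0.         0.         0.        ]
side [[0.995, 0.067, -0.08, 0.487], [-0.104, 0.619, -0.779, -1.025], [-0.003, 0.783, 0.622, 0.93], [0.0, 0.0, 0.0, 1.0]] [[437.7, 0.0, 253.8], [0.0, 437.7, 193.9], [0.0, 0.0, 1.0]] [-0.04623242  0.          0.          0.          0.        ]
wrist [[0.327, 0.9, 0.288, 0.254], [-0.945, 0.312, 0.098, -0.493], [-0.002, -0.304, 0.953, 0.374], [0.0, 0.0, 0.0, 1.0]] [[296.7, 0.0, 255.9], [0.0, 296.7, 192.8], [0.0, 0.0, 1.0]] [-0.02174732  0.          0.          0.          0.        ]
{'time': 0.15, 'joint_pos': array([-1.34010356e+00,  8.78172541e-02,  1.37192124e+00, -8.97708042e-06,
        1.68360375e+00, -1.03101709e-01]), 'qd': array([-0.0002503 , -0.00116772, -0.00485986, -0.00024106, -0.00073323,
       -0.00118703]), 'joint_efforts': array([ 5.55744846e-04, -3.52372241e+01, -3.13680017e+01, -2.55577761e-04,
        8.03288684e-03, -5.67780916e-06]), 'ee_pos': array([ 0.18010114, -0.51927304,  0.23298333]), 'ee_rot': array([-0.69723871, -0.11808377,  0.69732388, -0.11684955]), 'force': array([-0.3480602 ,  1.00012755,  0.11764678]), 'moment': array([ 0.01331552, -0.0165629 ,  0.00476101]), 'finger_gap': 0.08552232034810549}
```

View pics/scene0.png

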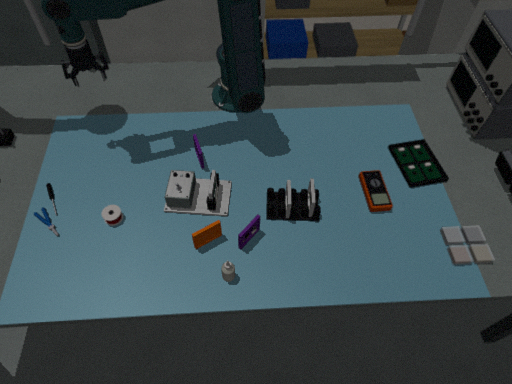

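View pics/side0.png

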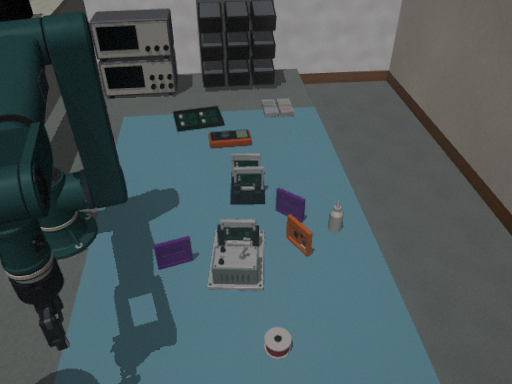

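View pics/wrist0.png

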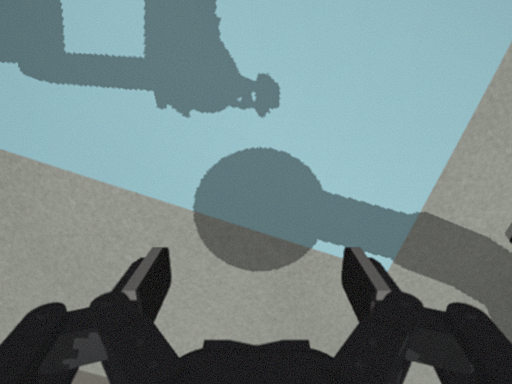

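```bash
python3 - <<'E'
from h import *
crop('scene0',150,130,270,220,6.6,'sc_t'); crop('scene0',255,165,335,225,9,'sc_r')
crop('side0',195,205,285,295,6.6,'sd_t'); crop('side0',215,145,285,210,9,'sd_r')
E
```

```text
(no output)
```

View pics/sc_t.png

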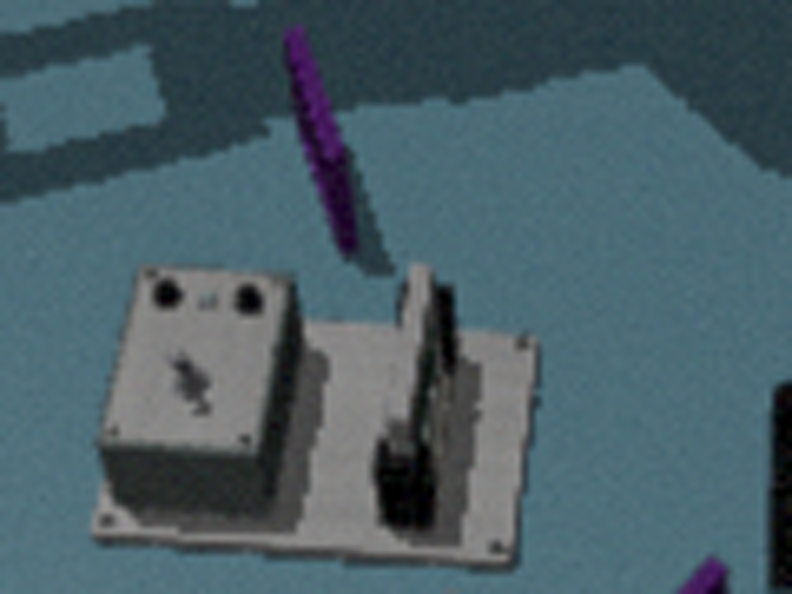

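View pics/sc_r.png

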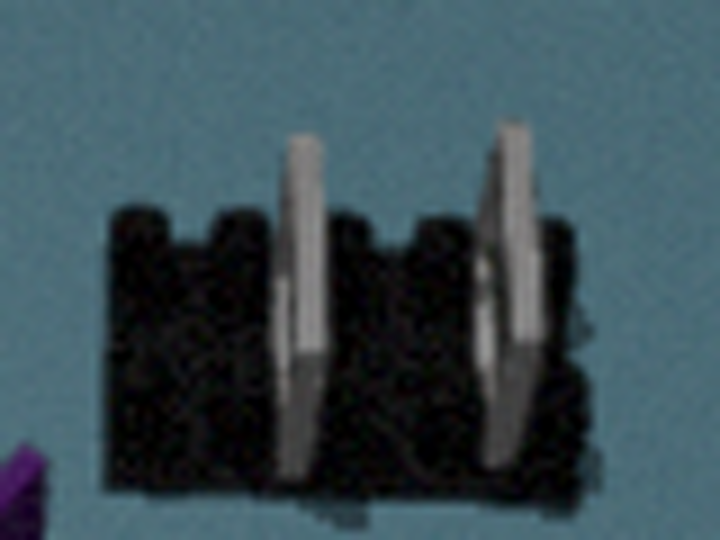

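View pics/sd_t.png

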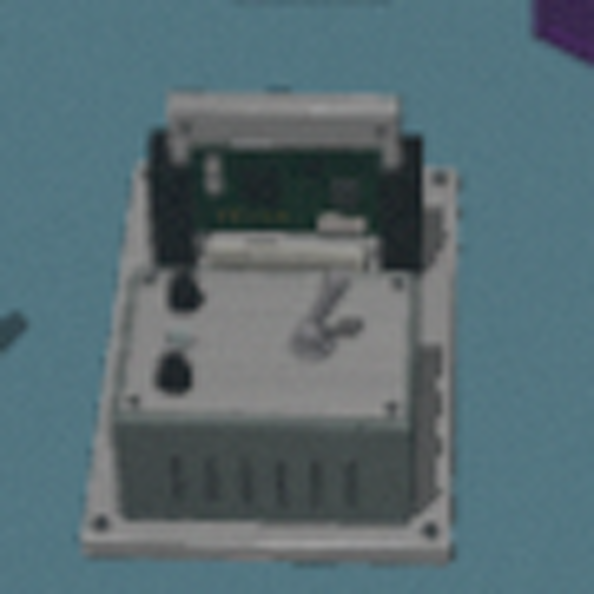

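View pics/sd_r.png

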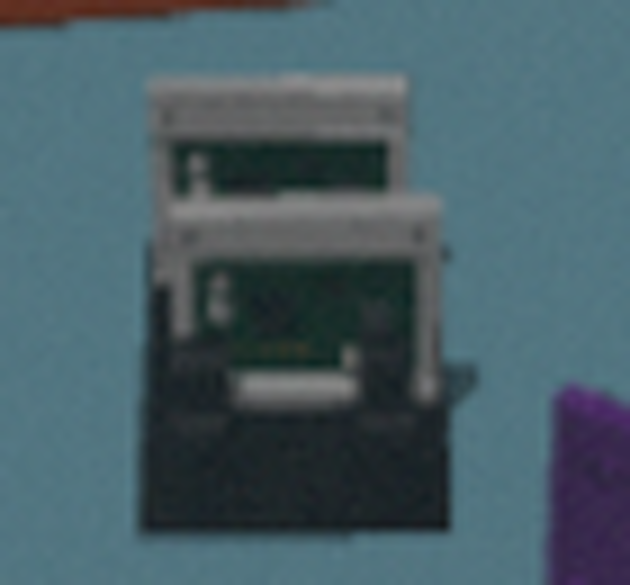

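```bash
cat > fit.py <<'E'
from h import *
from scipy.optimize import least_squares
def fit(obs,x0):
    # obs: (cam, px, local mm)
    def res(p):
        r=[]
        Rz=R.from_euler('z',p[2]).as_matrix()
        for c,px,l in obs:
            r.append(proj(c,Rz@(np.array(l)/1000.)+[p[0],p[1],0])[0]-px)
        return np.array(r)
    s=least_squares(lambda p:res(p).ravel(),x0,loss='soft_l1'); return s.x,res(s.x)
E
cat > m1.py <<'E'
from fit import *
sc=load('scene0');sd=load('side0')
sc={k:sc[k] for k in sc};sd={k:sd[k] for k in sd}
P=lambda off,s,u,v:((np.array([u,v])+.5)/s-.5+off)
a=lambda u,v,*l:(sc,P((150,130),6.6,u,v),l)
b=lambda u,v,*l:(sd,P((195,205),6.6,u,v),l)
T=[a(538,335,-75,112.5,12),a(516,556,75,112.5,12),a(95,533,75,-112.5,12),a(140,268,-60,-103,74),a(293,275,-60,-17,74),a(262,447,60,-17,74),a(101,442,60,-103,74),
b(82,543,-75,-112.5,12),b(450,548,75,-112.5,12),b(457,170,75,112.5,12),b(137,165,-75,112.5,12),b(137,272,-60,-17,74),b(412,270,60,-17,74),b(412,415,60,-103,74),b(113,415,-60,-103,74)]
a=lambda u,v,*l:(sc,P((255,165),9,u,v),l)
b=lambda u,v,*l:(sd,P((215,145),9,u,v),l)
K=[a(312,350,50,-20,100),a(304,135,-50,-20,100),a(528,343,50,60,100),a(515,122,-50,60,100),a(105,490,58,-92,0),a(578,508,58,92,0),
b(170,198,-50,-14,100),b(440,198,50,-14,100),b(150,78,-50,66,100),b(405,78,50,66,100),b(140,530,-58,-92,0),b(450,530,58,-92,0)]
if __name__=='__main__':
  for o in (T,K):
    for cam in (None,sc,sd):
        oo=[q for q in o if cam is None or q[0] is cam]
        x,r=fit(oo,[.5,-.1,0]); print(x.round(4)); 
        if cam is None: print(r.round(1).tolist())
E
python3 m1.py
```

```text
[ 0.5279 -0.1546 -0.1279]
[[0.2, -0.5], [-0.5, 0.5], [-0.7, -0.1], [-0.5, -1.0], [0.3, -0.6], [-0.2, 1.2], [-1.0, 0.4], [-0.1, -0.7], [0.3, -0.5], [-0.2, -1.1], [-0.6, -1.0], [-0.9, -1.4], [1.1, -0.5], [0.6, 1.2], [-0.3, 0.5]]
[ 0.5277 -0.1534 -0.1204]
[ 0.528  -0.1563 -0.1323]
[ 0.5876  0.1781 -0.0773]
[[0.1, -0.9], [-0.2, -1.4], [0.3, 0.3], [-0.4, 0.6], [-0.1, 0.7], [0.0, -0.2], [-1.6, -0.4], [-1.5, -0.9], [0.9, -0.3], [1.4, -0.8], [0.0, 1.1], [0.6, 0.4]]
[ 0.5878  0.1784 -0.083 ]
[ 0.5868  0.1774 -0.0673]
```

```bash
cat > go.py <<'E'
from h import *
import sys
TP=np.array([.5279,-.1546,0]);TY=-.1279
KP=np.array([.5876,.1781,0]);KY=-.0773
def w(P,Y,l): return P+R.from_euler('z',Y).apply(np.array(l)/1000.)
def delta(target,yaw):
    s=monitor.sense(); r=R.from_quat(s['ee_rot']); M=r.as_matrix()
    # target: x down, y = +-(yaw y axis)
    y=np.array([-np.sin(yaw),np.cos(yaw),0]); 
    if y@M[:,1]<0:y=-y
    x=np.array([0,0,-1.]); T=np.stack([x,y,np.cross(x,y)],1)
    d=M.T@(target-s['ee_pos']); rv=np.degrees((r.inv()*R.from_matrix(T)).as_rotvec())
    print('t',round(s['time'],2),'pos',s['ee_pos'].round(4),'F',s['force'].round(1),'gap',s['finger_gap'].round(4),'j',s['joint_pos'].round(2))
    print('target',target.round(4),'d(mm, cur tool)',(d*1000).round(1),'in final tool',(T.T@(target-s['ee_pos'])*1000).round(1),'turn',rv.round(2)); print(M.round(3).tolist())
E
python3 - <<'E'
from go import *
print(w(TP,TY,[30.3,-60,115.8]),w(TP,TY,[0,55,102]))
delta(w(TP,TY,[62,-60,200]),TY)
E
```

```text
[ 0.55029941 -0.21797473  0.1158    ] [ 0.53491534 -0.10004924  0.102     ]Traceback (most recent call last):
  File "<stdin>", line 3, in <module>
  File "go.py", line 13, in delta
    print('t',round(s['time'],2),'pos',s['ee_pos'].round(4),'F',s['force'].round(1),'gap',s['finger_gap'].round(4),'j',s['joint_pos'].round(2))
                                                                                          ^^^^^^^^^^^^^^^^^^^^^
AttributeError: 'float' object has no attribute 'round'
```

```bash
sed -i "s/s\['finger_gap'\].round(4)/round(s['finger_gap'],4)/" go.py; python3 - <<'E'
from go import *
for l in ([18,-60,82],[30.3,-60,115.8],[-50,55,102],[50,55,102]):
    p=w(TP,TY,l); print(l,((proj(load('scene0'),p)[0]-[150,130])*6.6).round(),((proj(load('side0'),p)[0]-[195,205])*6.6).round())
delta(w(TP,TY,[62,-60,200]),TY)
E
```

```text
[18, -60, 82] [187. 372.] [310. 324.]
[30.3, -60, 115.8] [174. 353.] [340. 265.]
[-50, 55, 102] [419. 259.] [163.  94.]
[50, 55, 102] [396. 414.] [396.  98.]
t 0.15 pos [ 0.1801 -0.5193  0.233 ] F [-0.3  1.   0.1] gap 0.0855 j [-1.34  0.09  1.37 -0.    1.68 -0.1 ]
target [ 0.5817 -0.222   0.2   ] d(mm, cur tool) [  33.3 -149.2 -476.9] in final tool [  33.  -346.1 -360.4] turn [2.645e+01 1.000e-02 1.000e-01]
[[-0.0, 0.328, -0.945], [0.002, -0.945, -0.328], [-1.0, -0.002, -0.0]]
```

```bash
python3 -m pendant '[[0,0,-20,6.6,0,0,-1],[0,-10,-25,6.6,0,0,-1],[0,-20,-25,6.6,0,0,-1],[0,-25,-25,6.65,0,0,-1],[0,-25,-25,0,0,0,-1],[0,-25,-25,0,0,0,-1]]'; python3 - <<'E'
from go import *
delta(w(TP,TY,[62,-60,200]),TY)
E
```

```text
time: 0.75
ee_pos: [0.3261, -0.4064, 0.2336]
ee_rot: [-0.706, 0.045, 0.706, 0.045]
force: [-0.1, -1.1, -0.1]
finger_gap: 0.0003
t 0.75 pos [ 0.3261 -0.4064  0.2336] F [-0.1 -1.1 -0.1] gap 0.0003 j [-1.    0.02  1.44  0.    1.68  0.7 ]
target [ 0.5817 -0.222   0.2   ] d(mm, cur tool) [  33.6 -215.5 -229.9] in final tool [  33.6 -215.5 -230. ] turn [-0.02  0.02  0.02]
[[-0.0, -0.128, -0.992], [0.0, -0.992, 0.128], [-1.0, -0.0, 0.0]]
```

```bash
python3 -m pendant '[[0,-20,-25,0,0,0,-1],[0,-30,-30,0,0,0,-1],[0,-30,-30,0,0,0,-1],[0,-30,-30,0,0,0,-1],[0,-30,-30,0,0,0,-1],[0,-25,-30,0,0,0,-1],[0,-20,-20,0,0,0,-1],[0,0,0,0,0,0,-1],[0,0,0,0,0,0,-1]]'; python3 - <<'E'
from go import *
delta(w(TP,TY,[62,-60,200]),TY)
snap('wrist','w1')
snap('side','s1'); crop('s1',175,145,305,295,4,'s1c')
E
```

```text
time: 1.65
ee_pos: [0.5424, -0.2485, 0.2332]
ee_rot: [-0.705, 0.045, 0.706, 0.045]
force: [0.0, -0.2, 0.0]
finger_gap: 0.0
t 1.65 pos [ 0.5424 -0.2485  0.2332] F [ 0.  -0.2  0. ] gap 0.0 j [-0.52  0.19  1.25 -0.    1.7   1.17]
target [ 0.5817 -0.222   0.2   ] d(mm, cur tool) [ 33.1 -31.2 -35.8] in final tool [ 33.2 -31.3 -35.7] turn [ 0.08  0.09 -0.  ]
[[-0.002, -0.126, -0.992], [0.0, -0.992, 0.126], [-1.0, 0.0, 0.002]]
```

View pics/w1.png

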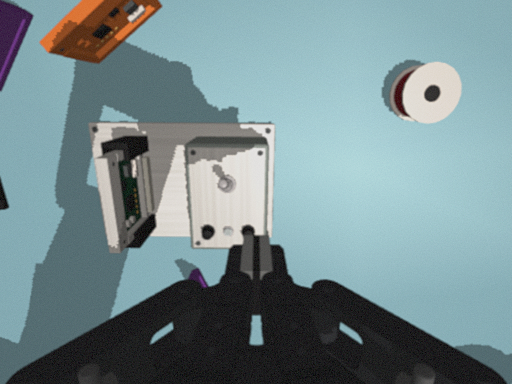

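View pics/s1c.png

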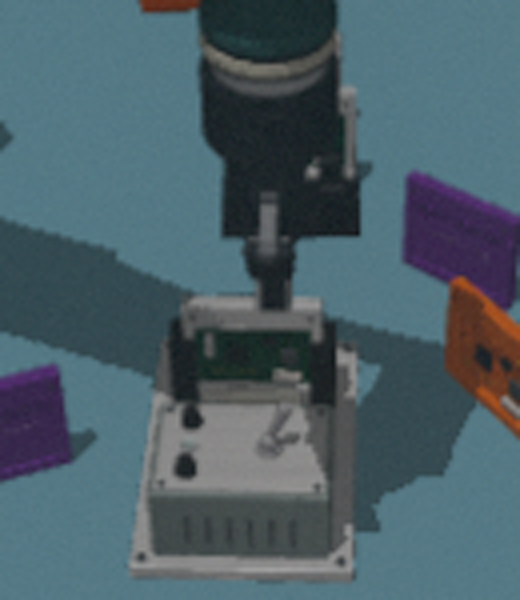

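```bash
python3 - <<'E'
from h import *
crop('w1',80,110,180,260,4,'w1a'); crop('w1',170,110,290,260,4,'w1b')
E
```

```text
(no output)
```

View pics/w1a.png

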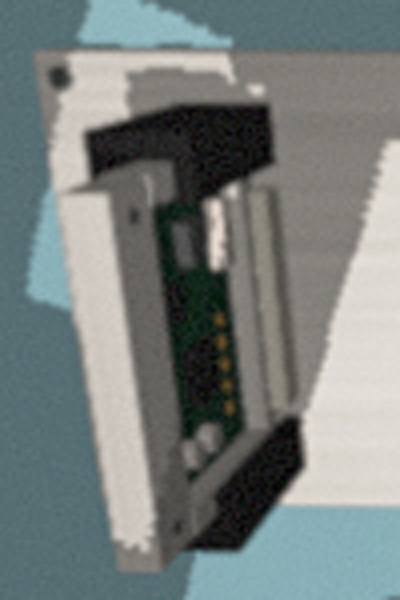

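View pics/w1b.png

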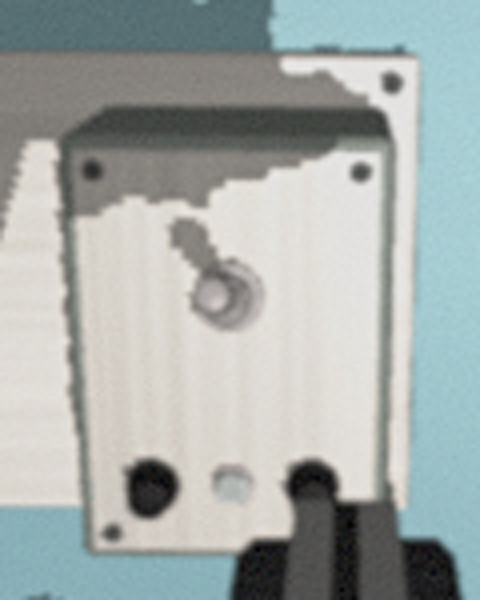

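```bash
cat > m2.py <<'E'
from m1 import *
w1=load('w1');w1={k:w1[k] for k in w1}
A=lambda u,v,*l:(w1,P((80,110),4,u,v),l)
B=lambda u,v,*l:(w1,P((170,110),4,u,v),l)
W=[A(35,52,75,112.5,12),B(417,57,75,-112.5,12),B(70,150,60,-17,74),B(388,150,60,-103,74),B(90,552,-60,-17,74)]
V=[A(60,192,50,61,102),A(108,192,50,49,102),A(118,572,-50,61,102),A(163,570,-50,49,102)]
for o in (W,V,W+V,T+W):
    x,r=fit(o,[.5,-.1,0]); print(x.round(4)); print(r.round(1).tolist())
E
python3 m2.py
```

```text
[ 0.5268 -0.1553 -0.138 ]
[[-0.1, 0.8], [1.6, 1.2], [-2.6, -2.5], [2.9, -1.6], [-1.0, 2.8]]
[ 0.5285 -0.1547 -0.1405]
[[-0.4, -0.3], [0.3, -0.1], [-0.1, -0.0], [0.1, 0.6]]
[ 0.528  -0.1547 -0.1422]
[[-0.7, -0.5], [1.2, 0.7], [-3.2, -3.5], [2.4, -2.3], [-1.9, 2.0], [-0.1, 0.1], [0.6, 0.3], [-0.0, 0.3], [0.2, 1.0]]
[ 0.5274 -0.1552 -0.1331]
[[0.1, -0.5], [-0.8, 0.5], [-1.0, -0.3], [-0.5, -1.3], [0.2, -0.7], [-0.5, 1.1], [-1.2, 0.2], [-0.5, -0.6], [-0.1, -0.2], [-0.2, -0.8], [-0.6, -0.9], [-1.1, -1.4], [0.9, -0.2], [0.2, 1.5], [-0.7, 0.5], [-0.6, 0.8], [1.1, 0.3], [-3.1, -3.1], [2.4, -2.7], [-0.9, 2.3]]
```

```bash
sed -i "s/^TP=.*/TP=np.array([.5280,-.1549,0]);TY=-.138/" go.py; python3 -m pendant '[[0,-15,-15,0,0,0,-1],[10,-15,-20,-0.5,0,0,-1],[20,0,0,0,0,0,-1],[0,0,0,0,0,0,-1]]'; python3 - <<'E'
from go import *
delta(w(TP,TY,[62,-60,132]),TY)
snap('side','s2'); crop('s2',175,145,305,295,4,'s2c')
E
```

```text
time: 2.15
ee_pos: [0.579, -0.2237, 0.2005]
ee_rot: [-0.704, 0.042, 0.708, 0.043]
force: [-1.0, -0.1, -0.7]
finger_gap: 0.0002
t 2.15 pos [ 0.579  -0.2237  0.2005] F [-1.  -0.1 -0.7] gap 0.0002 j [-0.46  0.26  1.24 -0.    1.65  1.23]
target [ 0.5812 -0.2229  0.132 ] d(mm, cur tool) [68.5 -1.  -2.5] in final tool [68.5 -1.2 -2. ] turn [1.01 0.36 0.09]
[[-0.006, -0.12, -0.993], [0.002, -0.993, 0.12], [-1.0, -0.002, 0.006]]
```

View pics/s2c.png

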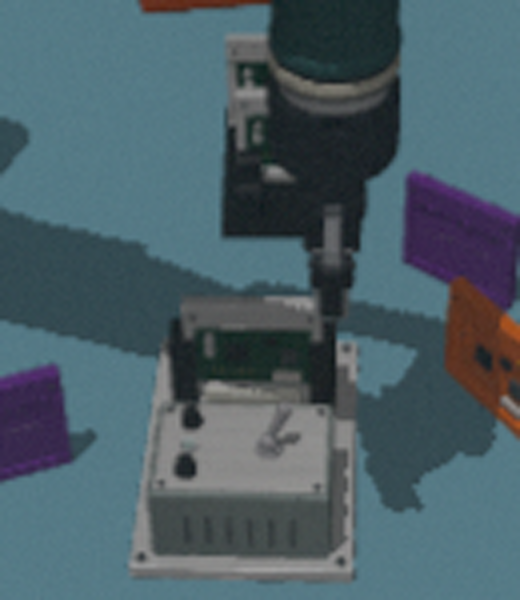

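```bash
python3 - <<'E'
from go import *
s=load('s2')
for z in (.16,.165,.17,.175,.18): print(z,((proj(s,[.579,-.2237-.012,z])[0]-[175,145])*4).round())
E
python3 -m pendant '[[15,0,0,1,0.3,0,-1],[20,0,-1,0,0,0,-1],[20,0,-1,0,0,0,-1],[13,0,0,0,0,0,-1],[0,0,0,0,0,0,-1]]'; python3 - <<'E'
from go import *
delta(w(TP,TY,[22,-60,132]),TY)
snap('side','s3'); crop('s3',175,145,305,295,4,'s3c')
E
```

```text
0.16 [333. 368.]
0.165 [333. 362.]
0.17 [333. 356.]
0.175 [333. 350.]
0.18 [333. 344.]
time: 2.7
ee_pos: [0.5817, -0.2242, 0.1343]
ee_rot: [0.706, -0.048, -0.705, -0.049]
force: [0.3, 0.5, -0.4]
finger_gap: -0.0001
t 2.7 pos [ 0.5817 -0.2242  0.1343] F [ 0.3  0.5 -0.4] gap -0.0001 j [-0.46  0.29  1.34  0.    1.52  1.25]
target [ 0.5415 -0.2174  0.132 ] d(mm, cur tool) [ 2.2 -1.3 40.7] in final tool [ 2.3 -1.2 40.7] turn [ 0.01 -0.1   0.06]
[[0.002, -0.137, -0.991], [0.001, -0.991, 0.137], [-1.0, -0.001, -0.002]]
```

View pics/s3c.png

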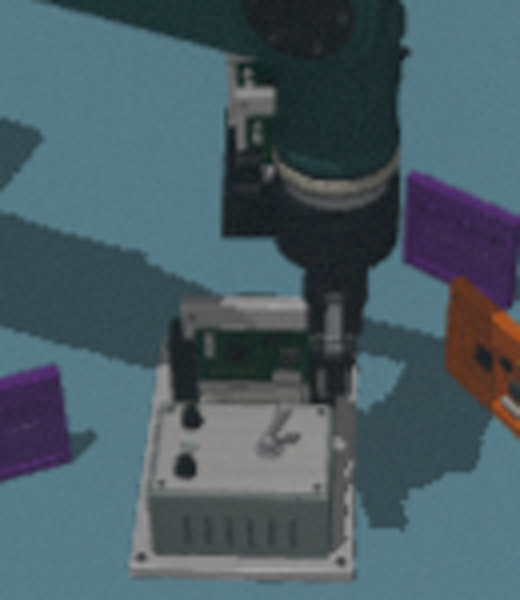

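```bash
python3 -m pendant '[[0,0,8,0,0,0,-1],[1,0,8,0,0,0,-1],[1,-1,8,0,0,0,-1],[0,0,4,0,0,0,-1]]'; python3 - <<'E'
from go import *
delta(w(TP,TY,[22,-60,132]),TY)
E
python3 -m pendant '[[0,0,4,0,0,0,-1],[0,0,4,0,0,0,-1],[0,0,3,0,0,0,-1],[0,0,0,0,0,0,-1]]'; python3 - <<'E'
from go import *
delta(w(TP,TY,[22,-60,132]),TY)
snap('side','s4'); crop('s4',175,145,305,295,4,'s4c')
snap('scene','c4'); crop('c4',150,130,270,220,6,'c4c')
E
```

```text
time: 3.15
ee_pos: [0.5547, -0.2189, 0.1344]
ee_rot: [0.707, -0.048, -0.703, -0.048]
force: [0.7, -1.3, -0.5]
finger_gap: 0.0001
t 3.15 pos [ 0.5547 -0.2189  0.1344] F [ 0.7 -1.3 -0.5] gap 0.0001 j [-0.47  0.22  1.41  0.    1.5   1.24]
target [ 0.5415 -0.2174  0.132 ] d(mm, cur tool) [ 2.3  0.3 13.3] in final tool [ 2.4  0.3 13.3] turn [ 0.08 -0.33 -0.01]
[[0.006, -0.136, -0.991], [-0.001, -0.991, 0.136], [-1.0, 0.0, -0.006]]
time: 3.55
ee_pos: [0.5444, -0.2176, 0.1338]
ee_rot: [0.707, -0.048, -0.704, -0.048]
force: [-0.2, -0.3, 0.9]
finger_gap: 0.0002
t 3.55 pos [ 0.5444 -0.2176  0.1338] F [-0.2 -0.3  0.9] gap 0.0002 j [-0.48  0.2   1.44  0.    1.49  1.23]
target [ 0.5415 -0.2174  0.132 ] d(mm, cur tool) [1.8 0.2 2.9] in final tool [1.8 0.2 2.9] turn [ 0.08 -0.3  -0.  ]
[[0.005, -0.136, -0.991], [-0.001, -0.991, 0.136], [-1.0, 0.0, -0.005]]
```

View pics/s4c.png

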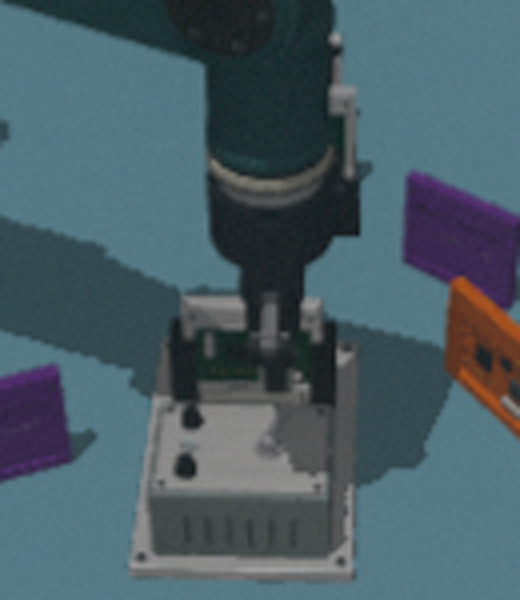

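View pics/c4c.png

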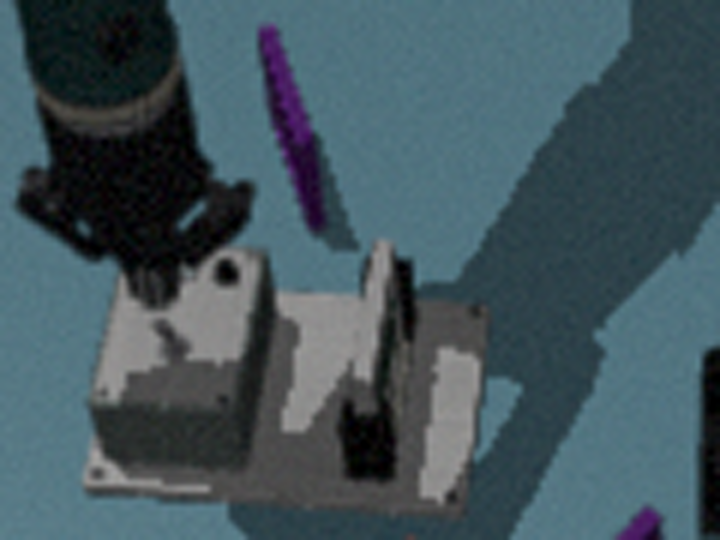

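```bash
python3 - <<'E'
from go import *
s=load('s4')
for z in (.1,.11,.12,.13,.14): print(z,((proj(s,[.5444,-.2176-.012,z])[0]-[175,145])*4).round())
for l in ([18,-60,82],[18+12.3,-60,115.8],[18-12.3,-60,115.8]):print(((proj(s,w(TP,TY,l))[0]-[175,145])*4).round())
c=load('c4')
for l in ([18,-60,82],[18+12.3,-60,115.8],[18-12.3,-60,115.8]):print('sc',((proj(c,w(TP,TY,l))[0]-[150,130])*6).round())
crop('s4',220,220,270,270,12,'s4d')
snap('wrist','w4')
E
```

```text
0.1 [279. 431.]
0.11 [279. 421.]
0.12 [278. 410.]
0.13 [278. 399.]
0.14 [278. 388.]
[267. 437.]
[285. 401.]
[248. 401.]
sc [169. 337.]
sc [157. 320.]
sc [165. 285.]
```

View pics/w4.png

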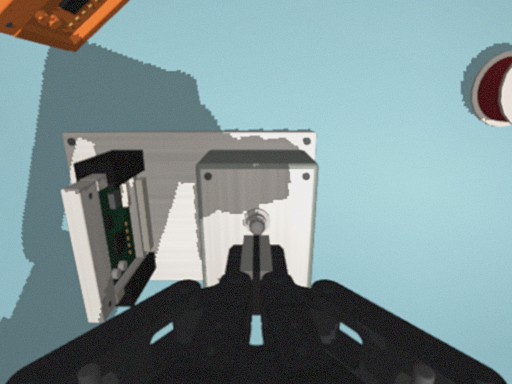

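View pics/s4d.png

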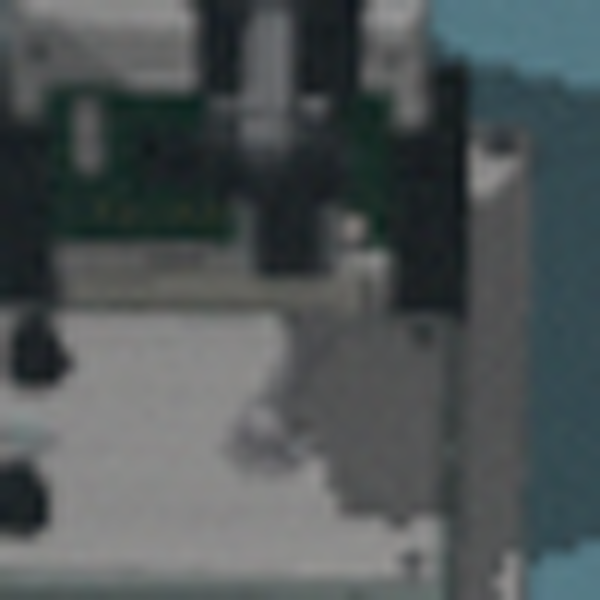

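```bash
python3 - <<'E'
from go import *
s=load('w4'); st=monitor.sense(); M=R.from_quat(st['ee_rot']).as_matrix()
for a in (-10,0,6,12,25,38): print(a,proj(s,st['ee_pos']+M[:,0]*a/1000)[0].round(1), proj(load('s4'),st['ee_pos']+M[:,0]*a/1000)[0].round(1), proj(load('c4'),st['ee_pos']+M[:,0]*a/1000)[0].round(1))
for t in (-.35,0,.35):
  l=[18+36*np.sin(t),-60,82+36*np.cos(t)];print(t,proj(s,w(TP,TY,l))[0].round(1))
print('piv',proj(s,w(TP,TY,[18,-60,82])))
crop('w4',190,150,330,300,4,'w4c'); crop('s4',225,200,275,260,10,'s4e')
E
```

```text
-10 [257.  260.5] [244.2 237.6] [175.3 177.1]
0 [257.  250.8] [244.3 240.4] [175.7 179. ]
6 [256.9 245.4] [244.3 242. ] [176. 180.]
12 [256.9 240.5] [244.4 243.7] [176.2 181.1]
25 [256.8 230.8] [244.5 247.2] [176.7 183.4]
38 [256.8 222.3] [244.6 250.7] [177.3 185.7]
-0.35 [257.  265.3]
0 [257.1 248.9]
0.35 [257.1 228.2]
piv [[256.87709514 224.48018612]]
```

View pics/w4c.png

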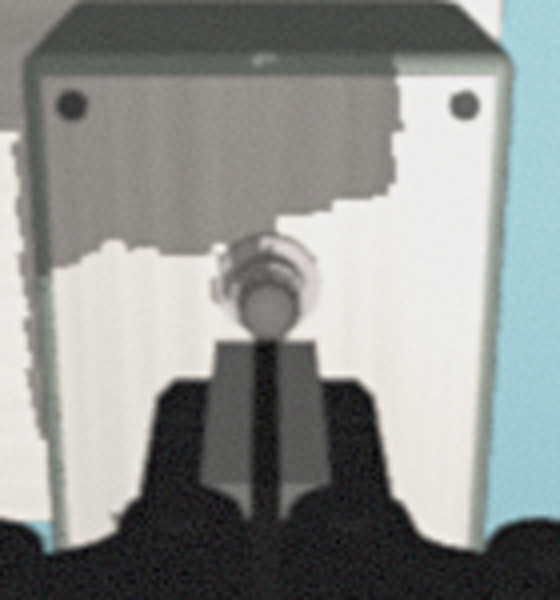

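View pics/s4e.png

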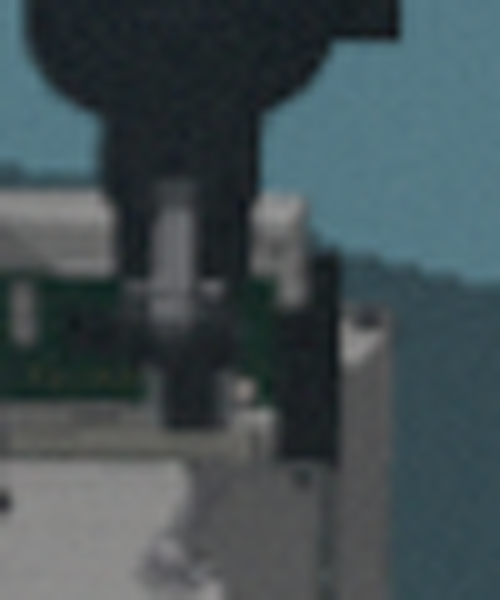

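```bash
python3 - <<'E'
from go import *
s=load('w4'); st=monitor.sense(); M=R.from_quat(st['ee_rot']).as_matrix()
for a in (0,6,12,18,25): 
  for b in (-11,11): 
    q=[st['ee_pos']+M[:,0]*a/1000+M[:,2]*b/1000+M[:,1]*y/1000 for y in (-14,14)]
    print(a,b,[((x-[190,150])*4).round() for x in proj(s,np.array(q))], ((proj(load('s4'),np.array(q))-[225,200])*10).round().tolist())
for t in (-.35,0,.35):
  l=[18+36*np.sin(t),-60,82+36*np.cos(t)];print(t,((proj(s,w(TP,TY,l))[0]-[190,150])*4).round(1))
E
```

```text
0 -11 [array([161., 328.]), array([375., 328.])] [[238.0, 366.0], [233.0, 443.0]]
0 11 [array([165., 475.]), array([370., 475.])] [[153.0, 365.0], [147.0, 441.0]]
6 -11 [array([164., 309.]), array([371., 309.])] [[238.0, 383.0], [233.0, 460.0]]
6 11 [array([168., 452.]), array([367., 452.])] [[154.0, 382.0], [148.0, 458.0]]
12 -11 [array([168., 291.]), array([367., 291.])] [[238.0, 399.0], [234.0, 476.0]]
12 11 [array([172., 430.]), array([363., 430.])] [[155.0, 398.0], [148.0, 475.0]]
18 -11 [array([171., 275.]), array([364., 274.])] [[239.0, 416.0], [234.0, 492.0]]
18 11 [array([175., 410.]), array([360., 410.])] [[155.0, 414.0], [149.0, 491.0]]
25 -11 [array([174., 257.]), array([360., 256.])] [[239.0, 435.0], [235.0, 511.0]]
25 11 [array([178., 387.]), array([357., 387.])] [[156.0, 433.0], [150.0, 510.0]]
-0.35 [268.1 461. ]
0 [268.3 395.5]
0.35 [268.4 312.9]
```

```bash
python3 -m pendant '[[0,0,-10,0,0,0,-1],[0,0,-15,0,0,0,-1],[0,0,-13,0,0,0,-1],[6,0,0,0,0,0,-1],[10,0,0,0,0,0,-1],[6,0,0,0,0,0,-1],[0,0,0,0,0,0,-1]]'; python3 - <<'E'
from go import *
delta(w(TP,TY,[22,-60,108]),TY)
snap('wrist','w5');crop('w5',190,150,330,300,4,'w5c')
snap('side','s5');crop('s5',220,190,290,260,8,'s5c')
E
```

```text
time: 4.4
ee_pos: [0.581, -0.2222, 0.1096]
ee_rot: [0.706, -0.048, -0.705, -0.049]
force: [-0.8, 1.1, -0.3]
finger_gap: -0.0001
t 4.4 pos [ 0.581  -0.2222  0.1096] F [-0.8  1.1 -0.3] gap -0.0001 j [-0.46  0.3   1.37  0.    1.47  1.25]
target [ 0.5415 -0.2174  0.108 ] d(mm, cur tool) [ 1.5  0.5 39.7] in final tool [ 1.6  0.6 39.7] turn [ 0.07 -0.07  0.07]
[[0.001, -0.136, -0.991], [0.001, -0.991, 0.136], [-1.0, -0.001, -0.001]]
```

View pics/w5c.png

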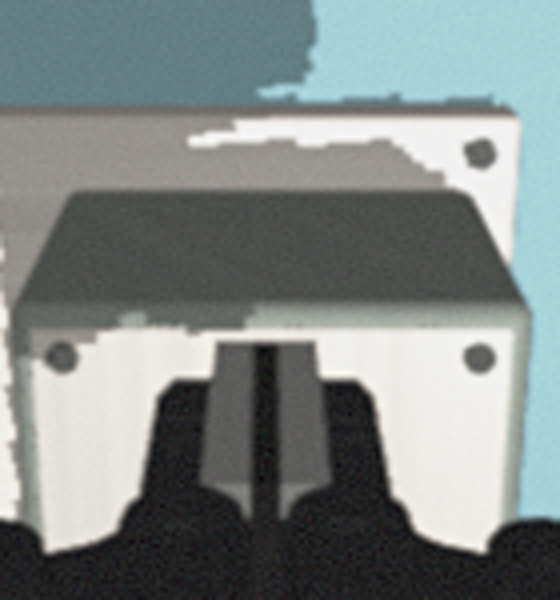

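View pics/s5c.png

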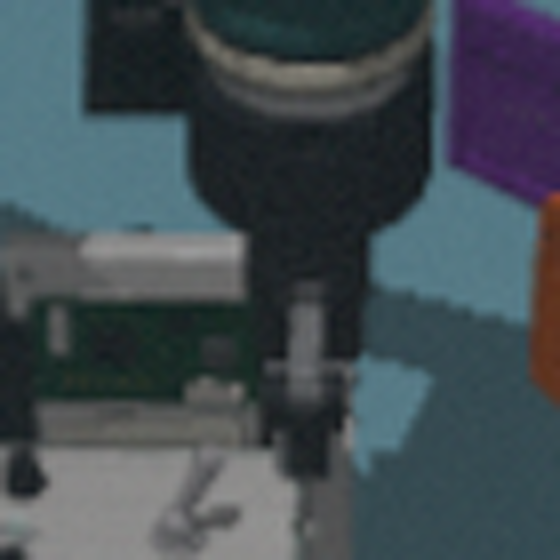

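```bash
python3 -m pendant '[[2,0.5,8,0,0,0,-1],[0,0,7,0,0,0,-1],[0,0,5,0,0,0,-1],[0,0,4,0,0,0,-1]]'; python3 -m pendant '[[0,0,4,0,0,0,-1],[0,0,4,0,0,0,-1],[0,0,4,0,0,0,-1]]';  python3 - <<'E'
from go import *
delta(w(TP,TY,[22,-60,108]),TY)
E
python3 -m pendant '[[0,0,4,0,0,0,-1],[0,0,3,0,0,0,-1],[0,0,0,0,0,0,-1]]'; python3 - <<'E'
from go import *
delta(w(TP,TY,[22,-60,108]),TY)
snap('wrist','w6');crop('w6',190,150,330,300,4,'w6c')
snap('side','s6');crop('s6',220,190,290,260,8,'s6c')
E
```

```text
time: 4.9
ee_pos: [0.56, -0.2204, 0.1116]
ee_rot: [0.709, -0.049, -0.701, -0.048]
force: [4.9, -0.3, 3.7]
finger_gap: 0.0001
time: 5.2
ee_pos: [0.5451, -0.2181, 0.1089]
ee_rot: [0.706, -0.048, -0.705, -0.048]
force: [0.4, 0.2, 0.2]
finger_gap: -0.0001
t 5.2 pos [ 0.5451 -0.2181  0.1089] F [0.4 0.2 0.2] gap -0.0001 j [-0.48  0.22  1.47  0.    1.45  1.23]
target [ 0.5415 -0.2174  0.108 ] d(mm, cur tool) [ 0.9 -0.2  3.7] in final tool [ 0.9 -0.2  3.7] turn [ 0.08 -0.11  0.03]
[[0.002, -0.136, -0.991], [0.0, -0.991, 0.136], [-1.0, -0.001, -0.002]]
time: 5.5
ee_pos: [0.5433, -0.2177, 0.1101]
ee_rot: [0.711, -0.049, -0.7, -0.048]
force: [11.2, -0.1, -3.3]
finger_gap: 0.0
t 5.5 pos [ 0.5433 -0.2177  0.1101] F [11.2 -0.1 -3.3] gap 0.0 j [-0.48  0.21  1.48  0.01  1.44  1.23]
target [ 0.5415 -0.2174  0.108 ] d(mm, cur tool) [ 2.1 -0.2  1.8] in final tool [ 2.1 -0.2  1.8] turn [ 0.09 -0.86 -0.  ]
[[0.015, -0.136, -0.991], [-0.002, -0.991, 0.136], [-1.0, 0.0, -0.015]]
```

View pics/w6c.png

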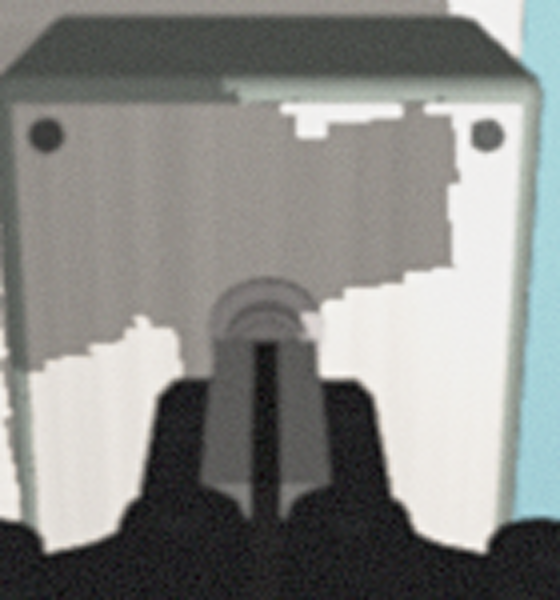

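View pics/s6c.png

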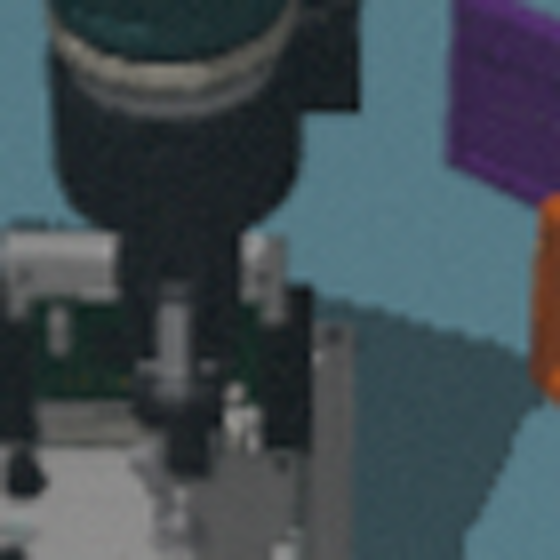

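```bash
python3 -m pendant '[[0,0,-8,0,0,0,-1],[-5,0,-10,0,0,0,-1],[-25,0,-8,0,0,0,-1],[-35,-5,0,0,0,0,-1],[-30,-20,0,0,0,0,0],[0,0,0,0,0,0,0]]'; python3 - <<'E'
from go import *
delta(w(TP,TY,[0,55,200]),TY)
snap('wrist','w7');crop('w7',150,110,290,260,4,'w7c')
snap('side','s7');crop('s7',220,190,290,260,8,'s7c')
E
```

```text
time: 6.2
ee_pos: [0.5704, -0.1954, 0.2104]
ee_rot: [0.71, -0.048, -0.701, -0.047]
force: [-0.1, 0.3, 1.4]
finger_gap: 0.0285
t 6.2 pos [ 0.5704 -0.1954  0.2104] F [-0.1  0.3  1.4] gap 0.0285 j [-0.43  0.2   1.29  0.    1.64  1.28]
target [ 0.5356 -0.1004  0.2   ] d(mm, cur tool) [  9.7 -89.4  47.4] in final tool [ 10.4 -89.3  47.6] turn [ 0.19 -0.76 -0.1 ]
[[0.013, -0.134, -0.991], [-0.003, -0.991, 0.134], [-1.0, 0.002, -0.013]]
```

View pics/w7.png

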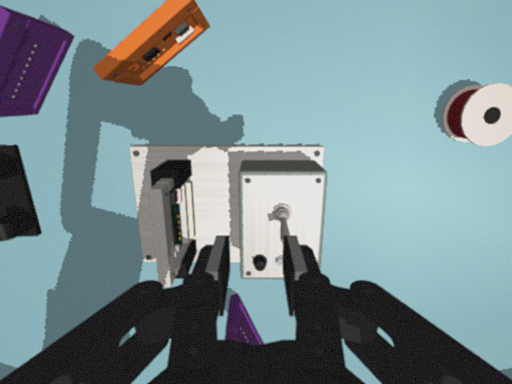

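View pics/s7c.png

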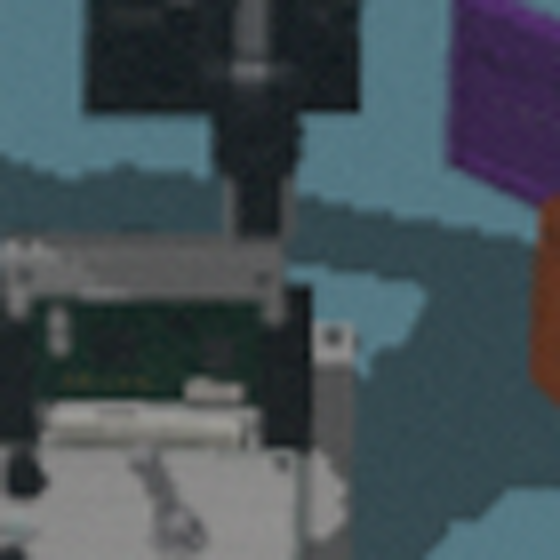

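```bash
python3 - <<'E'
from go import *
s=load('w7'); st=monitor.sense(); M=R.from_quat(st['ee_rot']).as_matrix()
C=s['pose']
for a in (-10,0,6,12,25):
  p=st['ee_pos']+M[:,0]*a/1000; q=(p-C[:3,3])@C[:3,:3]; print(a,'depth',-q[2].round(4),proj(s,p)[0].round(1),proj(load('s7'),p)[0].round(1))
crop('w7',190,220,320,320,6,'w7d')
E
```

```text
-10 depth 0.1545 [258.8 258.6] [252.3 210.4]
0 depth 0.1641 [258.6 249.5] [252.3 213.4]
6 depth 0.1698 [258.5 244.4] [252.3 215.2]
12 depth 0.1755 [258.4 239.8] [252.4 217. ]
25 depth 0.1879 [258.3 230.6] [252.4 220.8]
```

View pics/w7d.png

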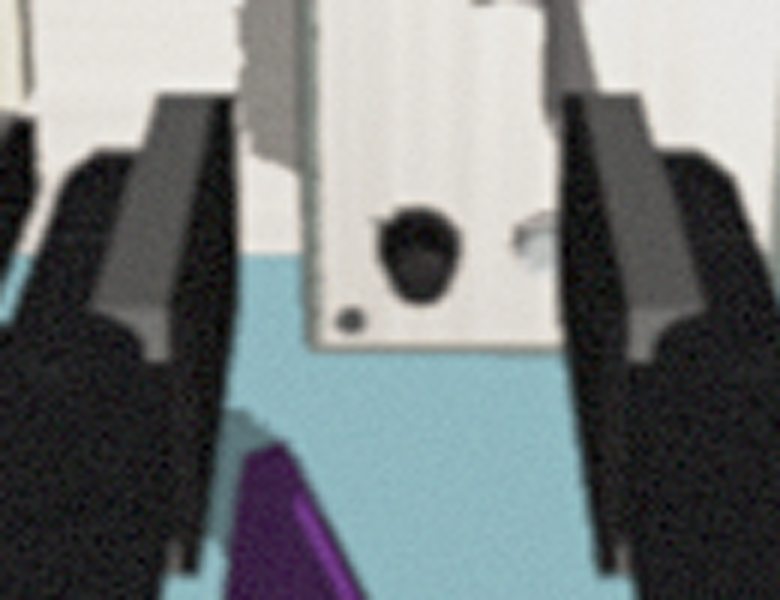

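```bash
python3 -m pendant '[[0,0,0,0,0.7,0,0],[0,0,0,0,0,0,0],[0,0,0,0,0,0,0]]'; python3 - <<'E'
from go import *
st=monitor.sense(); M=R.from_quat(st['ee_rot']).as_matrix();print(st['finger_gap'],st['ee_pos'],M[:,0])
s=snap('wrist','w8');print(monitor.sense()['finger_gap'])
C=s['pose'];g=monitor.sense()['finger_gap']*500
for a in (-10,0,12,25):
  for b in (-11,0,11):
   p=[st['ee_pos']+(M[:,0]*a+M[:,2]*b+M[:,1]*y)/1000 for y in (-g,g)]; print(a,b,((proj(s,np.array(p))-[190,220])*5).round().tolist())
crop('w8',190,220,330,330,5,'w8d')
E
```

```text
time: 6.6
ee_pos: [0.5675, -0.1963, 0.2031]
ee_rot: [0.711, -0.049, -0.7, -0.048]
force: [-1.0, 0.1, 0.0]
finger_gap: 0.0424
0.04241487694084463 [ 0.56754791 -0.19632141  0.20307799] [ 0.01437442 -0.00125891 -0.99989589]
0.04254971384870134
-10 -11 [[118.0, 104.0], [552.0, 104.0]]
-10 0 [[123.0, 203.0], [547.0, 203.0]]
-10 11 [[128.0, 297.0], [542.0, 297.0]]
0 -11 [[131.0, 60.0], [538.0, 60.0]]
0 0 [[136.0, 154.0], [534.0, 154.0]]
0 11 [[140.0, 244.0], [530.0, 244.0]]
12 -11 [[145.0, 14.0], [524.0, 14.0]]
12 0 [[149.0, 103.0], [520.0, 103.0]]
12 11 [[152.0, 188.0], [517.0, 188.0]]
25 -11 [[158.0, -29.0], [511.0, -29.0]]
25 0 [[161.0, 54.0], [507.0, 54.0]]
25 11 [[164.0, 135.0], [504.0, 135.0]]
```

View pics/w8d.png

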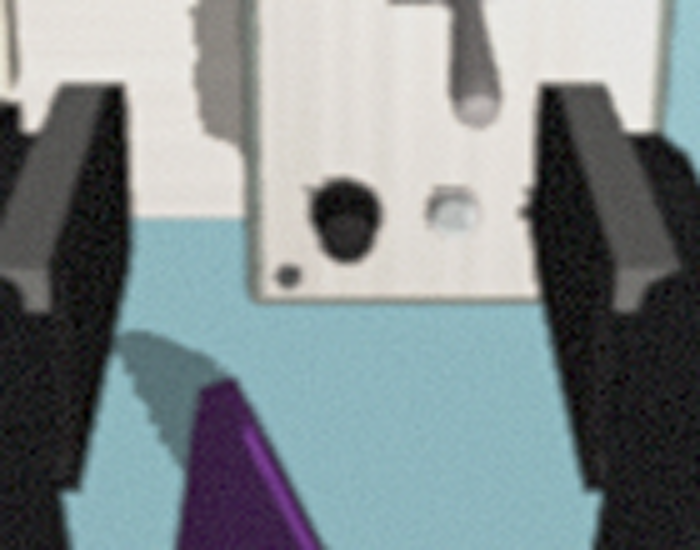

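```bash
python3 -m pendant '[[0,-15,8,0,-0.8,0,0],[0,-25,12,0,0,0,0],[0,-25,12,0,0,0,0],[0,-15,10,0,0,0,0],[0,-7,3,0,0,0,0],[0,0,0,0,0,0,0]]'; python3 - <<'E'
from go import *
delta(w(TP,TY,[0,55,85]),TY)
snap('wrist','w9')
E
```

```text
time: 7.25
ee_pos: [0.5355, -0.1029, 0.2049]
ee_rot: [0.707, -0.048, -0.704, -0.047]
force: [-0.1, 0.0, -0.4]
finger_gap: 0.0423
t 7.25 pos [ 0.5355 -0.1029  0.2049] F [-0.1  0.  -0.4] gap 0.0423 j [-0.29  0.08  1.43  0.    1.62  1.41]
target [ 0.5356 -0.1004  0.085 ] d(mm, cur tool) [119.9  -2.5   0.8] in final tool [119.9  -2.5   0.3] turn [ 0.17 -0.23 -0.02]
[[0.004, -0.135, -0.991], [-0.001, -0.991, 0.135], [-1.0, 0.0, -0.004]]
```

View pics/w9.png

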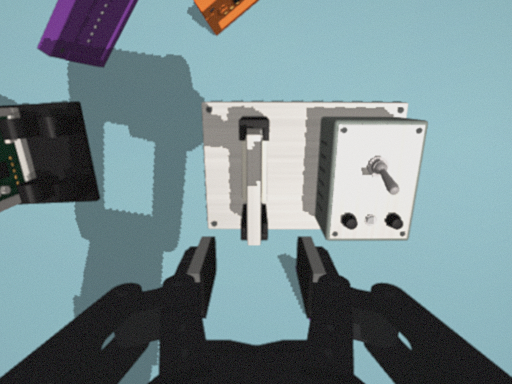

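```bash
python3 - <<'E'
from go import *
from fit import fit
s=load('w9');s={k:s[k] for k in s}
crop('w9',230,100,280,260,5,'w9c')
o=[(s,(247.5,127),(50,61,102)),(s,(262,127),(50,49,102)),(s,(247,244),(-50,61,102)),(s,(260.5,244),(-50,49,102))]
x,r=fit(o,[.5,-.1,0]);print(x,r); print(w(np.r_[x[:2],0],x[2],[0,55,0]), w(TP,TY,[0,55,0]))
E
```

```text
[ 0.53266698 -0.15606381 -0.14552699] [[-0.17196901  1.12039108]
 [ 0.15316547  1.27167376]
 [ 0.170419   -3.95188627]
 [-0.14953843 -3.83385386]]
[ 0.54064275 -0.10164518  0.        ] [ 0.53556593 -0.10042288  0.        ]
```

View pics/w9c.png

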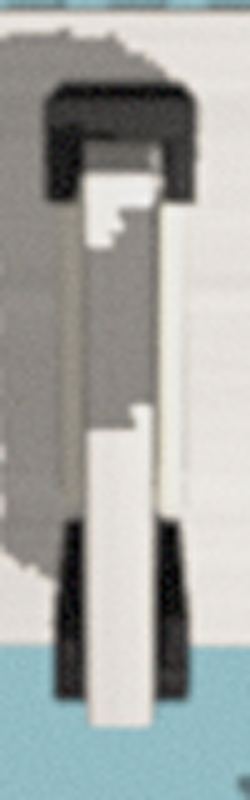

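```bash
python3 -m pendant '[[15,-1,0,0.2,-0.2,0,0],[30,-1,0,0,0,0,0],[30,0,0,0,0,0,0],[20,0,0,0,0,0,0],[10,0,0,0,0,0,0],[0,0,0,0,0,0,0]]'; python3 - <<'E'
from go import *
delta(w(TP,TY,[0,55,85]),TY)
snap('side','s10');crop('s10',210,160,280,240,7,'s10c')
snap('wrist','w10')
E
```

```text
time: 7.9
ee_pos: [0.5347, -0.1021, 0.0968]
ee_rot: [-0.704, 0.05, 0.707, 0.05]
force: [-0.1, -0.2, -0.5]
finger_gap: 0.0429
t 7.9 pos [ 0.5347 -0.1021  0.0968] F [-0.1 -0.2 -0.5] gap 0.0429 j [-0.29  0.15  1.58 -0.    1.42  1.42]
target [ 0.5356 -0.1004  0.085 ] d(mm, cur tool) [11.8 -1.8 -0.7] in final tool [11.8 -1.8 -0.6] turn [-0.18  0.28  0.03]
[[-0.005, -0.141, -0.99], [0.001, -0.99, 0.141], [-1.0, -0.001, 0.005]]
```

View pics/s10c.png

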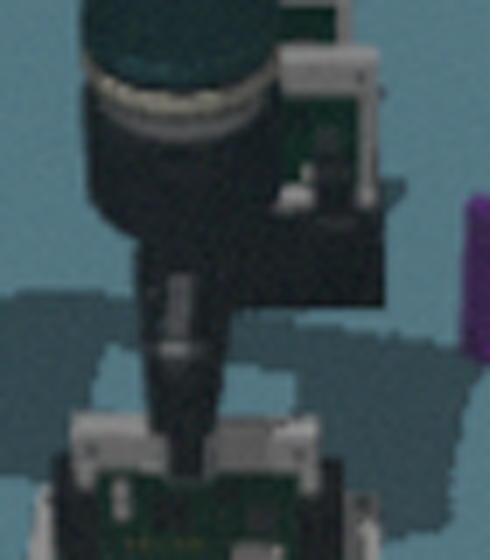

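View pics/w10.png

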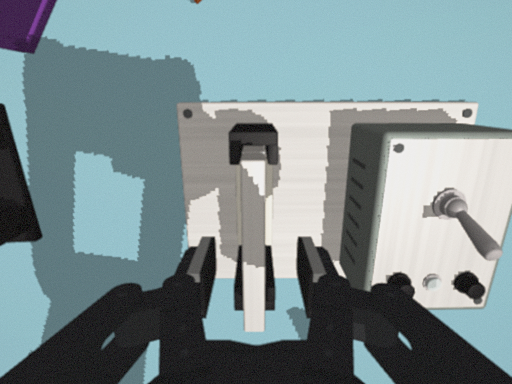

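```bash
python3 -m pendant '[[6,-1,0,0,0.3,0,0],[5,0,0,0,0,0,0],[0,0,0,0,0,0,-1],[0,0,0,0,0,0,-1],[0,0,0,0,0,0,-1],[0,0,0,0,0,0,-1],[0,0,0,0,0,0,-1]]' 50; python3 - <<'E'
from go import *
delta(w(TP,TY,[0,55,85]),TY)
snap('side','s11');crop('s11',210,160,280,240,7,'s11c')
E
```

```text
time: 8.7
ee_pos: [0.5365, -0.1009, 0.0889]
ee_rot: [0.707, -0.05, -0.703, -0.049]
force: [0.6, -0.6, 1.4]
finger_gap: 0.0106
t 8.7 pos [ 0.5365 -0.1009  0.0889] F [ 0.6 -0.6  1.4] gap 0.0106 j [-0.29  0.15  1.6   0.    1.39  1.42]
target [ 0.5356 -0.1004  0.085 ] d(mm, cur tool) [ 3.9 -0.4  1. ] in final tool [ 3.9 -0.4  1. ] turn [-0.11 -0.35 -0.  ]
[[0.006, -0.14, -0.99], [-0.001, -0.99, 0.14], [-1.0, 0.0, -0.006]]
```

View pics/s11c.png

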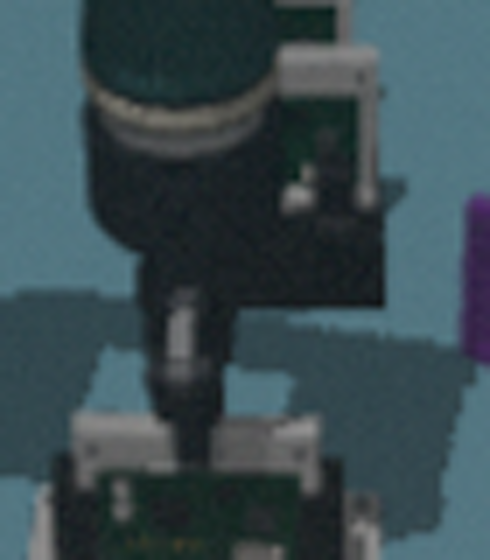

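```bash
python3 -m pendant '[[-5,0,0,0,0,0,-1],[-12,0,0,0,0,0,-1],[-18,0,0,0,0,0,-1],[-20,0,0,0,0,0,-1],[-20,0,0,0,0,0,-1],[-20,0,0,0,0,0,-1],[-15,0,0,0,0,0,-1],[-8,0,0,0,0,0,-1],[0,0,0,0,0,0,-1]]'; python3 - <<'E'
from go import *
delta(w(KP,KY,[0,-60,215]),KY)
snap('side','s12');snap('scene','c12');crop('c12',160,110,340,250,4,'c12c');crop('s12',180,120,330,280,4,'s12c')
E
```

```text
time: 9.65
ee_pos: [0.5362, -0.101, 0.2082]
ee_rot: [0.708, -0.05, -0.703, -0.049]
force: [-0.4, -0.7, -1.7]
finger_gap: 0.0106
t 9.65 pos [ 0.5362 -0.101   0.2082] F [-0.4 -0.7 -1.7] gap 0.0106 j [-0.29  0.08  1.43  0.    1.62  1.42]
target [0.583  0.1183 0.215 ] d(mm, cur tool) [  -6.8 -223.6  -15.7] in final tool [  -6.8 -222.2  -29.7] turn [-3.59 -0.46 -0.04]
[[0.008, -0.14, -0.99], [-0.002, -0.99, 0.14], [-1.0, 0.0, -0.008]]
```

View pics/c12c.png

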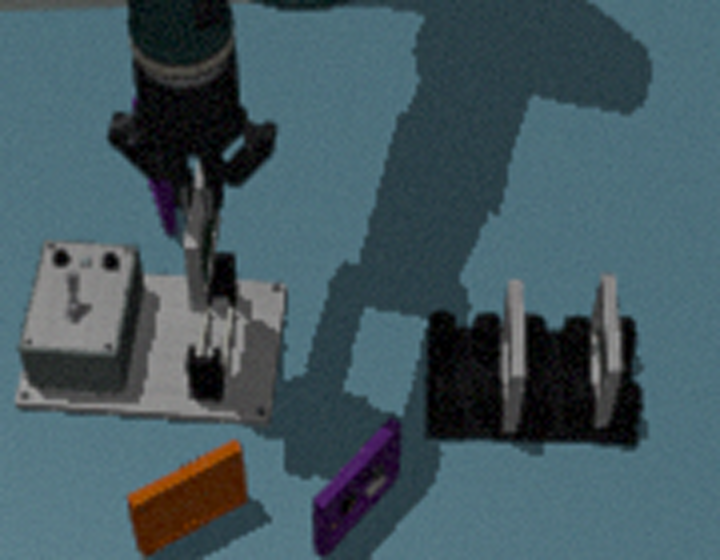

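View pics/s12c.png

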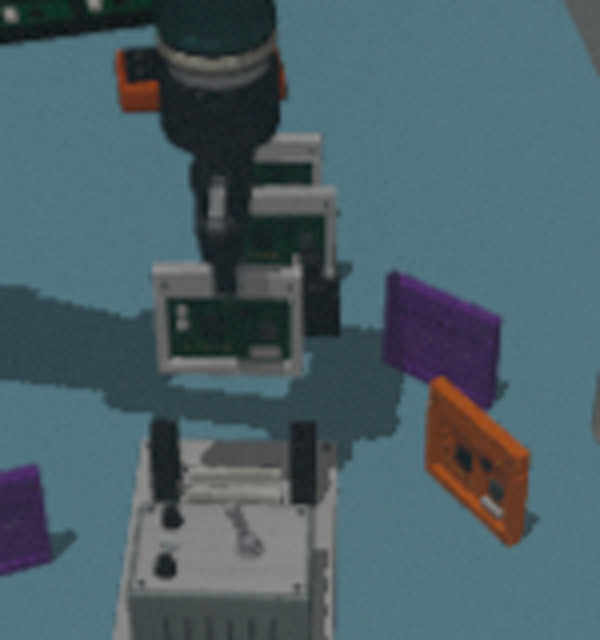

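```bash
python3 -m pendant '[[0,-10,-2,-1.8,-0.4,0,-1],[0,-20,-4,-1.8,0,0,-1],[0,-25,-5,0,0,0,-1],[0,-25,-5,0,0,0,-1],[0,-25,-4,0,0,0,-1],[0,-20,-4,0,0,0,-1],[0,-10,-2,0,0,0,-1],[0,0,0,0,0,0,-1]]'; python3 - <<'E'
from go import *
delta(w(KP,KY,[0,-60,215]),KY)
snap('wrist','w13')
E
```

```text
time: 10.55
ee_pos: [0.573, 0.0329, 0.2055]
ee_rot: [-0.705, 0.026, 0.708, 0.026]
force: [-0.7, 0.1, -1.4]
finger_gap: 0.0108
t 10.55 pos [0.573  0.0329 0.2055] F [-0.7  0.1 -1.4] gap 0.0108 j [-0.04  0.15  1.36  0.    1.64  1.6 ]
target [0.583  0.1183 0.215 ] d(mm, cur tool) [ -9.5 -85.8  -3.5] in final tool [ -9.5 -85.8  -3.3] turn [0.17 0.21 0.01]
[[-0.004, -0.074, -0.997], [0.0, -0.997, 0.074], [-1.0, -0.0, 0.004]]
```

View pics/w13.png

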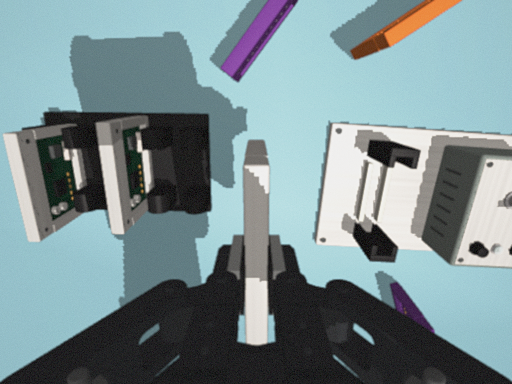

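```bash
python3 - <<'E'
from h import *
crop('w13',0,95,225,255,3.5,'w13a'); crop('w13',235,130,280,350,2.7,'w13b')
E
```

```text
(no output)
```

View pics/w13a.png

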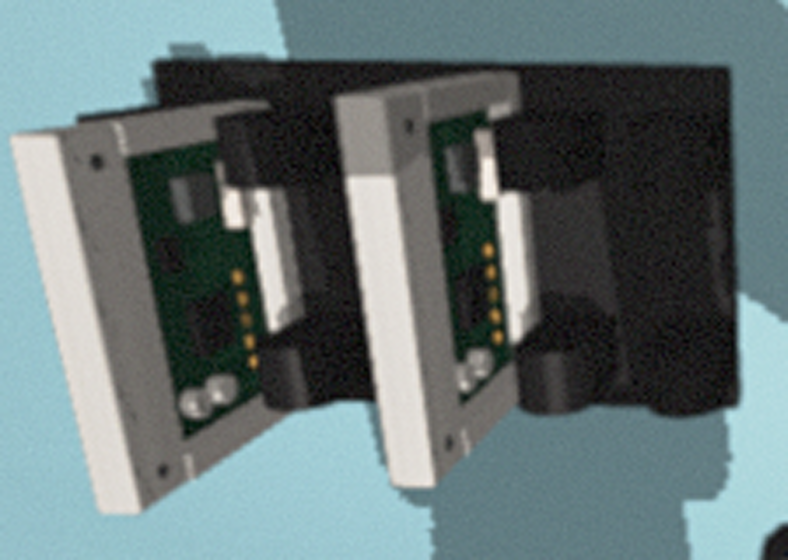

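View pics/w13b.png

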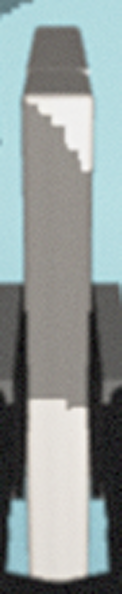

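```bash
cat > m3.py <<'E'
from m1 import *
from go import w
s=load('w13');s={k:s[k] for k in s}
A=lambda u,v,*l:(s,P((0,95),3.5,u,v),l)
B=lambda u,v,*l:(s,P((235,130),2.7,u,v),l)
bb=[A(335,98,50,-14,100),A(388,90,50,-26,100),A(392,488,-50,-14,100),A(435,486,-50,-26,100)]
ba=[A(12,137,50,66,100),A(60,137,50,54,100),A(102,512,-50,66,100),A(142,512,-50,54,100)]
base=[A(728,68,58,-92,10),A(738,405,-58,-92,10)]
for o in (bb,ba,base,bb+ba,bb+ba+base,bb+ba+base+K):
    x,r=fit(o,[.5,.1,0]);print(x.round(4),np.abs(r).max().round(1),w(np.r_[x[:2],0],x[2],[0,-60,0]).round(4)); 
for zt in (213,218,223):
  h=[B(22,95,50,6,zt),B(92,95,50,-6,zt),B(30,578,-50,6,zt),B(88,580,-50,-6,zt)]
  x,r=fit(h,[.5,.1,0]);print('held',zt,x.round(4),r.round(1).tolist())
E
python3 m3.py
```

```text
[ 0.5934  0.1782 -0.094 ] 1.8 [0.5878 0.1185 0.    ]
[ 0.5831  0.1791 -0.0966] 0.8 [0.5773 0.1194 0.    ]
[ 0.5889  0.1789 -0.0944] 1.2 [0.5833 0.1191 0.    ]
[ 0.5886  0.1783 -0.0633] 6.8 [0.5848 0.1184 0.    ]
[ 0.5872  0.1788 -0.0731] 8.9 [0.5828 0.1189 0.    ]
[ 0.5874  0.1787 -0.0741] 8.7 [0.583  0.1188 0.    ]
held 213 [ 0.5712  0.0335 -0.0706] [[-0.1, 0.9], [0.1, 0.8], [0.1, -4.9], [-0.1, -5.7]]
held 218 [ 0.5726  0.0334 -0.0709] [[-0.6, 0.2], [0.6, 0.1], [-0.2, 0.1], [0.2, -0.7]]
held 223 [ 0.5741  0.0333 -0.0708] [[-1.2, -0.7], [1.2, -0.8], [-0.6, 5.2], [0.6, 4.4]]
```

```bash
sed -i "s/^KP=.*/KP=np.array([.5889,.1787,0]);KY=-.094/" go.py; python3 -m pendant '[[0,-12,0,0.6,0,0,-1],[0,-22,-1,0.7,0,0,-1],[0,-25,-1,0,0,0,-1],[0,-17,-1,0,0,0,-1],[0,-8,0,0,0,0,-1],[0,0,0,0,0,0,-1],[0,0,0,0,0,0,-1]]'; python3 - <<'E'
from go import *
delta(w(KP,KY,[0,-60,205]),KY)
snap('wrist','w14');crop('w14',70,80,290,260,3.6,'w14a')
E
```

```text
time: 11.3
ee_pos: [0.584, 0.1139, 0.2064]
ee_rot: [-0.706, 0.036, 0.707, 0.035]
force: [0.4, -0.6, -2.1]
finger_gap: 0.0105
t 11.3 pos [0.584  0.1139 0.2064] F [ 0.4 -0.6 -2.1] gap 0.0105 j [ 0.1   0.2   1.3  -0.    1.64  1.77]
target [0.5833 0.119  0.205 ] d(mm, cur tool) [ 1.4 -5.   1.2] in final tool [ 1.4 -5.   1.2] turn [-0.37  0.11 -0.06]
[[-0.002, -0.1, -0.995], [-0.001, -0.995, 0.1], [-1.0, 0.001, 0.002]]
```

View pics/w14.png

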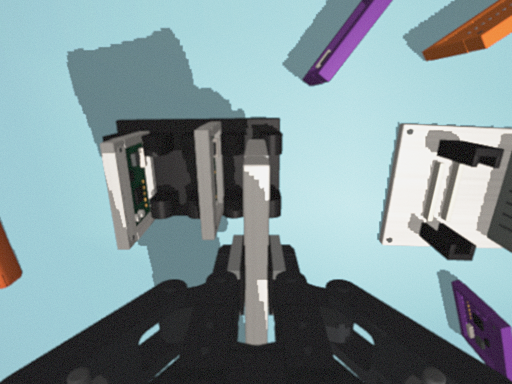

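View pics/w14a.png

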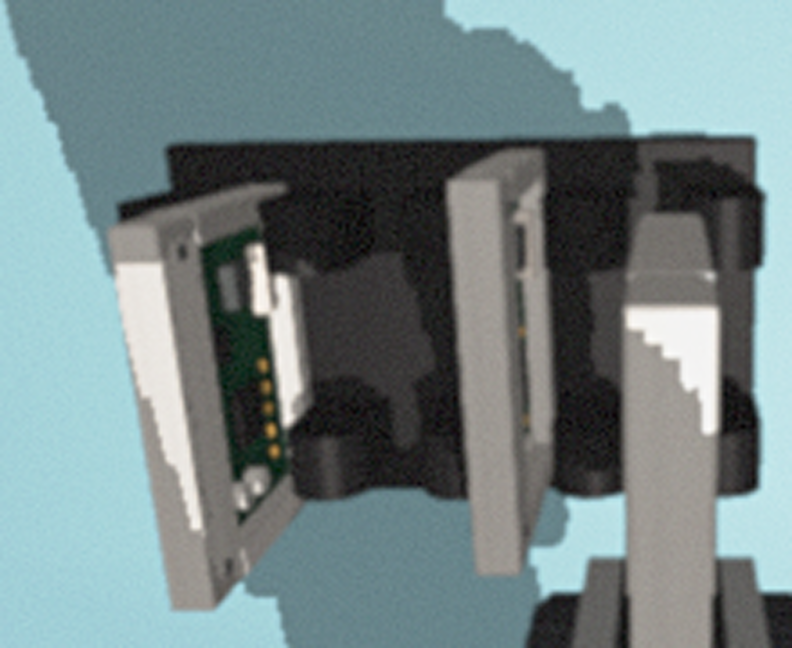

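```bash
cat > m4.py <<'E'
from m1 import *
from go import w
s=load('w14');s={k:s[k] for k in s}
A=lambda u,v,*l:(s,P((70,80),3.6,u,v),l)
bb=[A(448,183,50,-14,100),A(500,178,50,-26,100),A(475,575,-50,-14,100),A(521,573,-50,-26,100)]
ba=[A(108,230,50,66,100),A(155,225,50,54,100),A(172,608,-50,66,100),A(215,607,-50,54,100)]
base=[A(755,138,58,-92,10),A(168,148,58,92,10)]
for o in (bb,ba,base):
    x,r=fit(o,[.5,.1,0]);print(x.round(4),np.abs(r).max().round(1),w(np.r_[x[:2],0],x[2],[0,-60,0]).round(4)); 
zt=219
Q=lambda u,v,*l:(s,(u,v),l)
h=[A(623,305,50,6,zt),A(719,305,50,-6,zt),Q(245,344,-50,6,zt),Q(267.5,344,-50,-6,zt)]
x,r=fit(h,[.5,.1,0]);print('held',zt,x.round(4),r.round(1).tolist())
E
python3 m4.py
```

```text
[ 0.5934  0.1783 -0.0946] 1.0 [0.5877 0.1186 0.    ]
[ 0.5839  0.1794 -0.0924] 1.3 [0.5783 0.1197 0.    ]
[ 0.5874  0.1782 -0.086 ] 1.1 [0.5823 0.1184 0.    ]
held 219 [ 0.5837  0.1144 -0.0995] [[-0.2, 0.2], [0.2, 0.2], [0.3, -0.3], [-0.3, -0.3]]
```

```bash
python3 -m pendant '[[0,-4.7,1,-0.4,0.1,0,-1],[12,0,0,0,0,0,-1],[20,0,0,0,0,0,-1],[18,0,0,0,0,0,-1],[10,0,0,0,0,0,-1],[5,0,0,0,0,0,-1],[0,0,0,0,0,0,-1]]'; python3 - <<'E'
from go import *
delta(np.array([.583,.1187,.087]),KY)
snap('wrist','w15');crop('w15',190,80,330,260,3.3,'w15a')
snap('scene','c15');crop('c15',240,130,340,230,6,'c15a')
E
```

```text
time: 12.05
ee_pos: [0.5831, 0.1194, 0.1406]
ee_rot: [-0.706, 0.033, 0.707, 0.033]
force: [-0.1, -0.1, -1.2]
finger_gap: 0.0103
t 12.05 pos [0.5831 0.1194 0.1406] F [-0.1 -0.1 -1.2] gap 0.0103 j [ 0.11  0.22  1.4  -0.    1.52  1.77]
target [0.583  0.1187 0.087 ] d(mm, cur tool) [53.6  0.7 -0.1] in final tool [53.6  0.7  0. ] turn [ 0.05  0.08 -0.02]
[[-0.002, -0.093, -0.996], [-0.0, -0.996, 0.093], [-1.0, 0.0, 0.001]]
```

View pics/w15a.png

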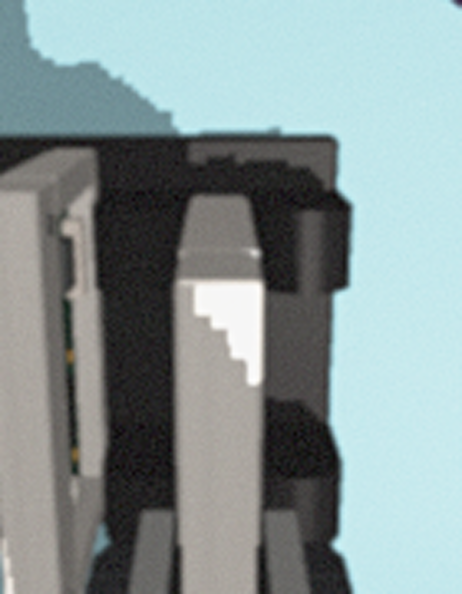

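View pics/c15a.png

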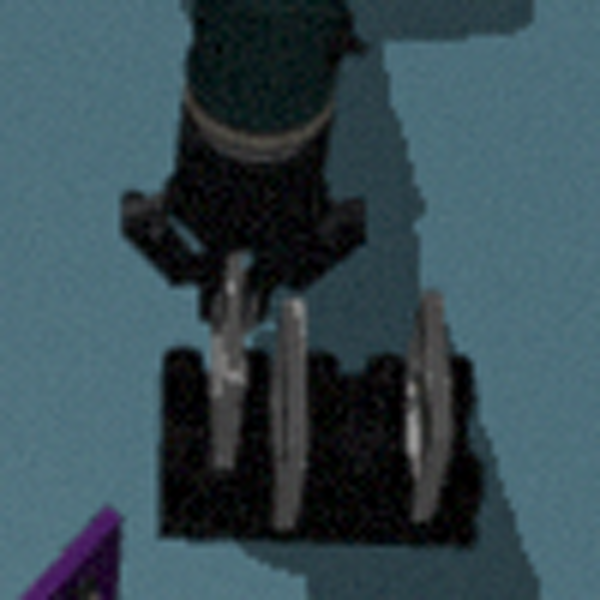

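```bash
python3 -m pendant '[[5,0.3,0,0,0,0,-1],[6,0,0,0,0,0,-1],[6,0,0,0,0,0,-1],[5,0,0,0,0,0,-1],[0,0,0,0,0,0,-1]]';  python3 -m pendant '[[5,0,0,0,0,0,-1],[5,0,0,0,0,0,-1],[4,0,0,0,0,0,-1],[0,0,0,0,0,0,-1]]'; python3 - <<'E'
from go import *
delta(np.array([.583,.1187,.087]),KY)
snap('wrist','w16');crop('w16',190,80,330,260,3.3,'w16a')
E
```

```text
time: 12.65
ee_pos: [0.5826, 0.1192, 0.118]
ee_rot: [-0.705, 0.033, 0.707, 0.033]
force: [-0.8, -0.8, -1.6]
finger_gap: 0.0106
time: 13.05
ee_pos: [0.5829, 0.1192, 0.1045]
ee_rot: [-0.706, 0.033, 0.707, 0.033]
force: [0.4, -0.0, -2.5]
finger_gap: 0.0107
t 13.05 pos [0.5829 0.1192 0.1045] F [ 0.4 -0.  -2.5] gap 0.0107 j [ 0.11  0.25  1.45 -0.    1.45  1.77]
target [0.583  0.1187 0.087 ] d(mm, cur tool) [17.5  0.5 -0.2] in final tool [17.5  0.5 -0.2] turn [ 0.06  0.1  -0.03]
[[-0.002, -0.093, -0.996], [-0.0, -0.996, 0.093], [-1.0, 0.0, 0.002]]
```

View pics/w16a.png

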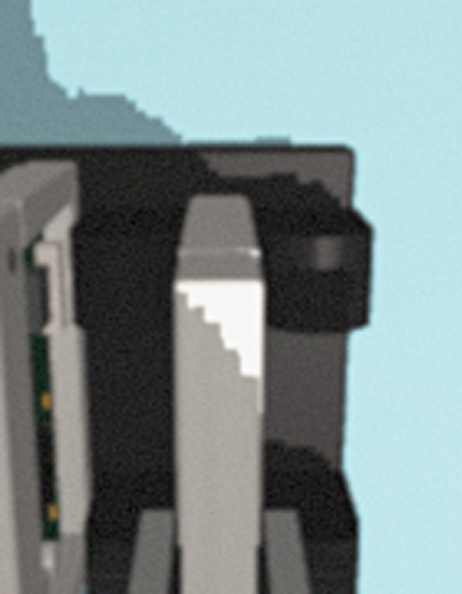

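```bash
python3 -m pendant '[[5,0,0,0,0,0,-1],[5,0,0,0,0,0,-1],[3,0,0,0,0,0,-1],[0,0,0,0,0,0,-1]]';  python3 -m pendant '[[2,0,0,0,0,0,-1],[1,0,0,0,0,0,-1],[0,0,0,0,0,0,-1]]'; python3 -m pendant '[[1,0,0,0,0,0,-1],[1,0,0,0,0,0,-1],[0,0,0,0,0,0,-1]]'
```

```text
time: 13.5
ee_pos: [0.5829, 0.1192, 0.0915]
ee_rot: [-0.706, 0.033, 0.707, 0.033]
force: [0.4, 0.4, -2.0]
finger_gap: 0.0108
time: 13.8
ee_pos: [0.5834, 0.1192, 0.0894]
ee_rot: [-0.706, 0.033, 0.706, 0.033]
force: [0.8, 0.1, -2.7]
finger_gap: 0.0105
time: 14.1
ee_pos: [0.5834, 0.1192, 0.0874]
ee_rot: [-0.706, 0.033, 0.706, 0.033]
force: [0.3, 0.6, -1.2]
finger_gap: 0.0104
```

```bash
python3 -m pendant '[[1,0,0,0,0,0,-1],[0,0,0,0,0,0,-1]]'; python3 -m pendant '[[1,0,0,0,0,0,-1],[0,0,0,0,0,0,-1]]'
```

```text
time: 14.3
ee_pos: [0.5836, 0.1193, 0.0871]
ee_rot: [0.707, -0.033, -0.706, -0.033]
force: [-0.2, -0.0, 1.6]
finger_gap: 0.0106
time: 14.5
ee_pos: [0.5835, 0.1193, 0.087]
ee_rot: [0.707, -0.033, -0.706, -0.033]
force: [-3.3, -0.8, 4.8]
finger_gap: 0.0109
```

```bash
python3 -m pendant '[[0,0,0,0,0,0,-0.45],[0,0,0,0,0,0,-0.45],[0,0,0,0,0,0,-0.45],[0,0,0,0,0,0,-0.45]]'; python3 - <<'E'
from h import *
snap('wrist','w17')
snap('side','s17');crop('s17',200,130,290,210,7,'s17a')
E
```

```text
time: 14.9
ee_pos: [0.5835, 0.1192, 0.0852]
ee_rot: [-0.706, 0.033, 0.706, 0.033]
force: [0.0, -0.4, -0.3]
finger_gap: 0.0235
```

View pics/w17.png

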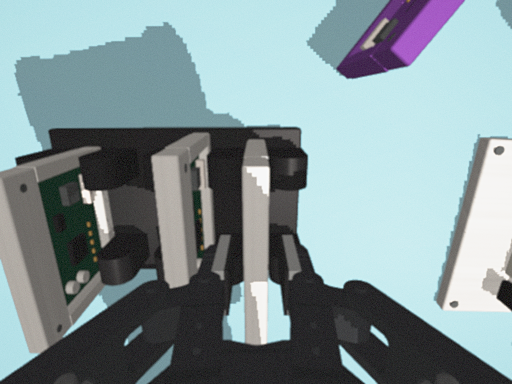

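View pics/s17a.png

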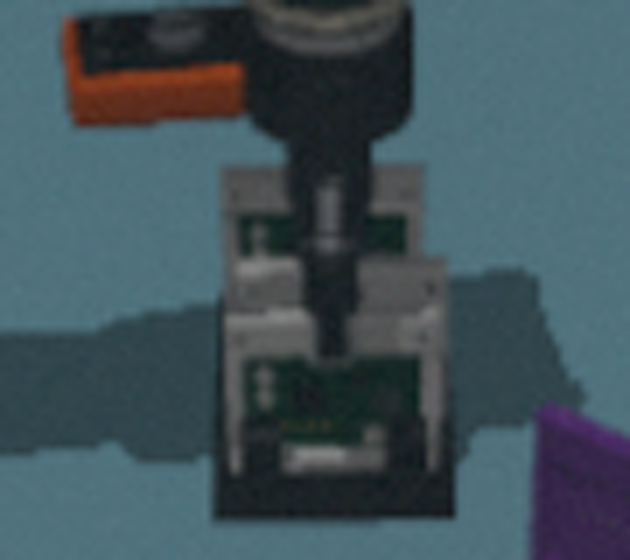

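Released, board stays upright, clear gaps on both sides. Retreat straight up.

```bash
python3 -m pendant '[[-5,0,0,0,0,0,-0.45],[-10,0,0,0,0,0,-0.45],[-15,0,0,0,0,0,-0.45],[-25,0,0,0,0,0,-0.45],[-30,0,0,0,0,0,-0.45],[-30,0,0,0,0,0,-0.45],[-30,15,25,0,0,0,-0.45],[0,15,30,0,0,0,-0.45],[0,0,30,0,0,0,-0.45],[0,0,30,0,0,0,-0.45],[0,0,0,0,0,0,-0.45],[0,0,0,0,0,0,-0.45]]'; python3 - <<'E'
from go import *
delta(np.array([.583,.1187,.087]),KY)
snap('wrist','w18')
snap('side','s18');crop('s18',195,125,295,295,3.5,'s18a');snap('scene','c18');crop('c18',150,130,350,240,4,'c18a')
E
```

```text
time: 16.2
ee_pos: [0.4664, 0.1001, 0.2324]
ee_rot: [0.708, -0.033, -0.705, -0.033]
force: [0.5, -0.3, 0.1]
finger_gap: 0.0233
t 16.2 pos [0.4664 0.1001 0.2324] F [ 0.5 -0.3  0.1] gap 0.0233 j [ 0.09 -0.08  1.54 -0.    1.68  1.76]
target [0.583  0.1187 0.087 ] d(mm, cur tool) [ 145.8  -29.2 -113.8] in final tool [ 145.4  -29.4 -114.3] turn [ 0.07 -0.22  0.03]
[[0.004, -0.093, -0.996], [0.0, -0.996, 0.093], [-1.0, -0.001, -0.004]]
```

View pics/w18.png

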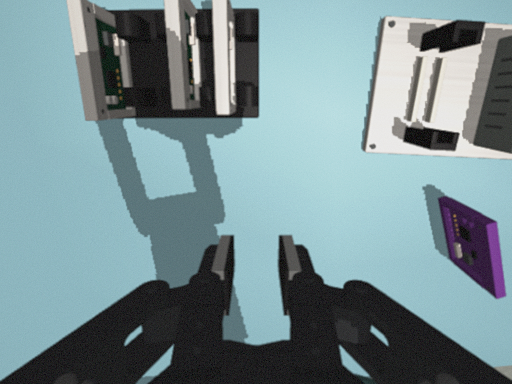

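View pics/s18a.png

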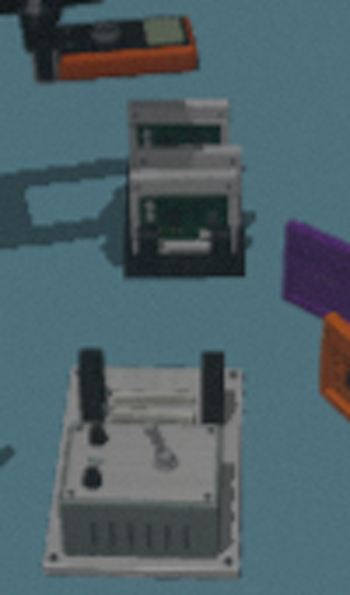

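View pics/c18a.png

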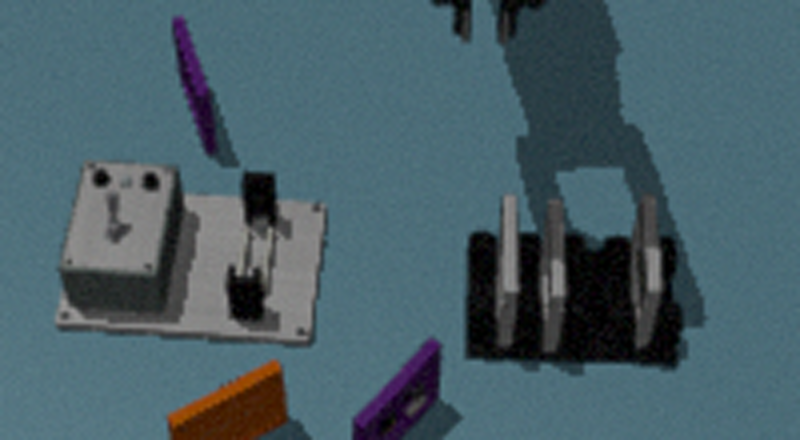

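```bash
python3 - <<'E'
from h import *
print(ctrl.close_job(), monitor.sense()['time'])
E
```

```text
the job is handed in; nothing more can be done
the job is handed in; nothing more can be done
```

I switched the tester off first, then moved the board from the dock to the rack's slot3 and handed the job in at about 16 s. The hand-in gave no verdict.

**Toggle:** My first push passed over the lever without touching it. The second, 25 mm lower, snapped it over: the force rose to about 5 N, fell to zero, then reached 11 N against the stop. Later wrist, side and scene pictures show the lever leaning to the robot's side.

**Board:**
- **Seating:** I lowered it until light floor contact (about 5 N) at tool height 0.087 m. That is the height worked out for the foot being fully home.
- **Alignment:** Just before lowering, I matched its yaw to the rack's to within about 0.01 rad. The final pictures show it upright and parallel to board_b, next to it.
- **Surroundings:** In the final pictures the gripper is clear of everything, and the other two boards look unmoved. I saw no contact with the spool, bottle or meter, but did not measure their positions again.

**What disagreed:**
- **Fingertips:** The pictures and the missed push put the tips at about the reported TCP, not 25 mm ahead of it, so I set heights from the pictures.
- **Grip width:** The gap read 10.6 mm on the 12 mm rail.
- **Rack yaw:** My first estimate was -0.077 rad, because the two standing boards sit about 10 mm apart along their slots. I corrected it to -0.094 rad before placing the board.

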